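# Clear the robot-car bench

## Task

Clear up after the assembly: hang every spanner lying on the bench by its ring or hole on the pegs of the sloping tool rack, one to a peg; tip the spacers out of the sorting tray into the green case, put the strays from the bench in with them, then shut the lid fully and leave the empty tray lying right way up on the middle of its grey mat. Leave everything else on the bench where it is.

Things in the scene. Friction and masses are not known exactly. Their poses are not given: they have to be found in the camera images.
- peg0 (a point): Root of the peg at the rack's -y side, on its face; own x runs up the slope, y across, z straight out of the face, along the peg. Pegs: plain round red pins, 6 mm thick, standing 33 mm out of the face.
- peg1 (a point): Root of the middle peg, axes as peg0's. The rack: a grey perforated steel sheet on a dark frame fixed to the bench, facing the robot at a 40 degree slope, 280 mm wide, 215 mm long up the slope, lower edge 12 mm above the bench. The pegs are 175 mm up the slope, 80 mm apart.
- peg2 (a point): Root of the peg at the rack's +y side, axes as peg0's.
- spanner_large: Larger combination spanner, bright steel, 167 mm long, 10 mm thick, lying flat. Eye: the ring end, hole 17 mm across, 29 mm outside. Origin: centre of the ring hole, level with the underside; x points from the shank out past the ring, z up. Shank 15 mm wide (y), 10 mm thick; grip it 70 mm along -x. Open jaw ends 152 mm along -x, 33 mm wide. About 110 g. May be absent.
- spanner_small: Smaller combination spanner, bright steel, 157 mm long, 9 mm thick, lying flat. Eye: the ring end, hole 14 mm across, 26 mm outside. Origin: centre of the ring hole, level with the underside; x points from the shank out past the ring, z up. Shank 13 mm wide (y), 9 mm thick; grip it 62 mm along -x. Open jaw ends 144 mm along -x, 33 mm wide. About 110 g. May be absent.
- spanner_adj: Adjustable spanner, blue handle, steel jaws, 177 mm long, lying flat. Eye: the hole at the handle's end, 14 mm across, 26 mm outside. Origin: centre of that hole, level with the underside; x points from the handle out past the hole, z up. Handle 18 mm wide (y), 10 mm thick; grip it 66 mm along -x. Head 113 to 164 mm along -x, 36 mm wide, up to 14 mm thick. About 160 g. May be absent.
- tray: Stainless sorting scoop: pan 110 mm (x) by 84 mm (y), floor 3 mm, walls 3 mm thick and 20 mm high at the back (-x) and sides, mouth at +x open. Origin: under the pan's middle; z up. Black bar handle, 14 mm wide, 7 to 21 mm above the underside, from -54 to -120 mm; grip it at -90. 160 g. Starts on the mat with 2 to 4 spacers in its rear half, which slip at a tilt of 27 to 36 degrees.
- tray_mouth (a point): Middle of the lip of the open mouth, on the pan's floor, 55 mm ahead of the pan's middle, 3 mm above the underside.
- mat_mid (a point): Middle of the top face of the flat grey silicone mat, 190 mm (own x) by 220 mm (own y), 3 mm thick, fixed to the bench: the tray's place.
- spacer0: Brass hexagonal spacer, 12 mm across flats, 30 mm long, 25 g, lying on a flat; the origin lies under its middle (6 mm below its axis when it lies as at the start), its length runs along its own y. Starts in the tray. May be absent.
- spacer1: Brass hexagonal spacer, 12 mm across flats, 30 mm long, 25 g, lying on a flat; the origin lies under its middle (6 mm below its axis when it lies as at the start), its length runs along its own y. Starts in the tray. May be absent.
- spacer2: Brass hexagonal spacer, 12 mm across flats, 30 mm long, 25 g, lying on a flat; the origin lies under its middle (6 mm below its axis when it lies as at the start), its length runs along its own y. Starts in the tray. May be absent.
- spacer3: Brass hexagonal spacer, 12 mm across flats, 30 mm long, 25 g, lying on a flat; the origin lies under its middle (6 mm below its axis when it lies as at the start), its length runs along its own y. Starts in the tray. May be absent.
- spacer4: Brass hexagonal spacer, 12 mm across flats, 30 mm long, 25 g, lying on a flat; the origin lies under its middle (6 mm below its axis when it lies as at the start), its length runs along its own y. Starts loose on the bench. May be absent.
- spacer5: Brass hexagonal spacer, 12 mm across flats, 30 mm long, 25 g, lying on a flat; the origin lies under its middle (6 mm below its axis when it lies as at the start), its length runs along its own y. Starts loose on the bench. May be absent.
- spacer6: Brass hexagonal spacer, 12 mm across flats, 30 mm long, 25 g, lying on a flat; the origin lies under its middle (6 mm below its axis when it lies as at the start), its length runs along its own y. Starts loose on the bench. May be absent.
- case_in (a point): Middle of the inner floor of the green plastic case (fixed), 5 mm above the bench. Outside 130 mm (x) by 180 mm (y) by 55 mm high, walls 5 mm: 120 x 170 mm inside. Own +x points to the hinged side, z up; the hinge line runs along y, 65 mm along +x and 50.5 mm above this point.
- lid (a joint): Angle of the case's green lid: 0 shut, 1.57 standing upright, up to 1.9 leaning back. It stays where it is left (stiff hinge: about 1 N at its free edge moves it).
- lid_edge (a point): Middle of the lid's free edge, on its upper (outer) face, 130 mm from the hinge line. The lid is a plate 130 x 180 x 6 mm with a tab 50 mm wide sticking 11 mm beyond this edge; shut, its outer face lies 61.5 mm above the bench.
- multimeter: Bystander: orange multimeter, 75 x 140 (own y) x 34 mm, lying on its back. Leave alone.
- rotary_tool: Bystander: green rotary tool, about 210 x 46 x 46 mm, lying along its own x, from -70 to +137 mm. Leave alone.
- battery: Bystander: blue battery pack, 72 (own x) x 36 x 24 mm. Leave alone.
- solder_reel: Bystander: white and silver reel of solder standing on its flange, 60 mm across, 46 mm high. Leave alone.
- cutters: Bystander: red-handled side cutters, about 135 (own x) x 50 x 10 mm, lying flat. Leave alone.
There are look-alikes about, which are no part of the job. Several things have the shape of the tray; the one meant has the colours described above.

How it is judged:
By the outcome, as a careful person would: the job done as asked, in the order asked, and still so for the second after the job is handed in, with the robot touching nothing.
Of spanner_large, spanner_small, spanner_adj only 2 to 3 are there at a start; the rules pass over those that are not, and their reading is None.
Of spacer0, spacer1, spacer2, spacer3 only 2 to 4 are there at a start; the rules pass over those that are not, and their reading is None.
Of spacer4, spacer5, spacer6 only 2 to 3 are there at a start; the rules pass over those that are not, and their reading is None.
At some moment in a run one of spanner_large, spanner_small, spanner_adj, tray may be knocked a few centimetres aside while the robot is not near it.
It also fails if it takes over 210 s, if anything falls off the work surface, if the arm or the gripper's body presses on something with over 40 N, if the wrist force passes 120 N, or if a joint passes its speed limit or range.

## Robot

A 6-joint arm with a two-finger parallel gripper is mounted at the origin on the work surface. World frame = base frame: x ahead of the robot, y to its left, z up, the work surface at z = 0. Lengths are in m, angles in degrees, forces in N, time in s.
With the tool pointing down it reaches from about 0.325 to 1 m from the base axis. Payload 5.1 kg.
Tool frame: the origin (TCP) lies at the very end of the fingers, on their centre line; the grasp point (between the pads) lies 19 mm behind it; z points along the fingers, y is the line along which they close (so a half turn about z gives the same grasp; the last joint's range is limited). The gripper opens to 85 mm and grips with 20 to 120 N. Pads are 22 mm wide; open, the fingers measure 114 mm over their backs; the gripper's body (76 mm by 85 mm) begins 54 mm behind the grasp point. The pads swing forward as they close: fully open they stand 13 mm farther back than shut.
Start: joints at [64.251, 7.093, 94.555, -0, 78.352, -4.733], TCP at [0.233, 0.607, 0.231] pointing down, gripper open.
Joint ranges: [-149.61, 149.61], [-58.7, 133.49], [1.44, 155.28], [-77.14, 257.14], [18.33, 153.61], [-166.67, 166.67]. Speed limits (degrees/s): [147.25, 147.25, 180, 180, 180, 180].

## Interface

Orientations are given as [roll, pitch, yaw] about the fixed x, y, z axes, in that order (R = Rz(yaw) Ry(pitch) Rx(roll)).
In Python, from rig import r gives the robot as it stands.
- The arm moves only by the tool arm_command, never from a script. Its argument "series" is a list of rows, each a list of 7 numbers: the shift along the tool's x, y, z in mm, then the turn, a rotation vector about the tool's x, y, z in degrees, then the opening, from 0 (shut) to 1 (fully open). A call has 1 to 20 rows; each row is the pose to reach, as a shift and turn from the pose commanded when the call began, along the tool's axes at that moment; what a row does not reach only later rows make up. A row lasts 1/12 s, in which the tool goes at most 41.7 mm and 7.16 degrees, less where a joint would pass 70% of its speed; a pose out of reach is approached as far as the arm can. A call with a gripper value outside its range is refused whole. The fingers move at their own pace and stop on an object; "newtons" is the grip in N (left out, the last holds). Time passes only in rows, so rows that repeat a pose let the fingers close. It gives the time, the measured TCP pose, the force, the opening and the grip force at its end, in the units of the state.
- r.state(): the state, without advancing time (a new reading comes with each control period).
- r.grab_frame(name): name is "side" or "top" or "wrist"; returns a dict with "pixels" (480x640x3 uint8, red, green, blue), "fx", "fy", "cx", "cy" (pixels), "pose" (4x4, takes a point from camera to world coordinates). Camera axes: x right, y down, z forward; pixel columns grow to the right and rows downward; lengths in m; the calibration is good to about 2 mm. A picture is of the moment at which its call begins. There is no depth.
- r.hand_in(): hands the job in; it is judged then, once.
Trained networks look in a picture, given as the dict that the camera call returned (one of the last four; its "shot" number tells which), for a name from the list of things; names that differ only in an ending like _2 or _b are one class to them, and where a whole thing is asked for, a point or a joint stands for the part that bears it (a point fixed in the world has none). Each returns a list of dicts, best first, with "score" (0 to 1); they miss things now and then, are a little off and sometimes report something else, mostly with a low value. They report only what shows in the picture. A call takes as long as a camera call. They do not tell look-alikes from the thing itself.
- r.spot_in(target, picture): "at" ([x, y, z] in m, in the coordinates of the camera as it stood for that picture, good to about 4 mm: the middle of the surface that is visible of it).
- r.outline_of(target, picture): "region" (480x640 bool, what is visible of it).
- r.spot_point(target, picture): "at" ([x, y, z] in m, in the coordinates of the camera as it stood for that picture, good to about 4 mm: a listed point, or the origin of a listed thing).
The state is a dict: "time_s": time; "q": joint angles; "dq": joint speeds; "joint_efforts": joint torques, N m; "position": TCP position; "orientation": TCP orientation; "wrist_force": force on the tool from outside, world axes, zero at the start; "wrist_torque": the same for the moment, N m; "grip_width": finger opening in m; "gripper_force": force on a finger pad.
Only numpy, scipy, OpenCV 4.12 (cv2) and the standard library are available. Lean on these libraries where they do the work, as an engineer would, in place of code of your own. Each camera call takes 0.05 s, during which the arm holds its last target. There are 200 camera calls.

## Working session

There is one attempt and no reset: what is moved stays moved. The work goes in short steps, Python scripts to look and compute and a tool call to move; the robot and the scene stay as the last step left them, time stands still between calls to the robot, and variables do not carry over. Pictures are saved under pics/ and viewed, at most 16 in all, crops included, and the job is handed in when it is done.

Besides the shell and the picture viewer there is one more tool, called as a command line: name --pt "numbers of a row" for each row, then --argument value for the rest. arm_command: Moves the arm, as the interface text tells. Its arguments: {"type":"object","properties":{"series":{"type":"array","items":{"type":"array","items":{"type":"number"}}},"newtons":{"type":"number"}},"required":["series"]}

```bash
ls; mkdir -p pics
cat > h.py <<'E'
from rig import r
import numpy as np, cv2
from scipy.spatial.transform import Rotation as R
def shot(n,save=None):
    f=r.grab_frame(n)
    if save: cv2.imwrite('pics/'+save,f['pixels'][:,:,::-1])
    return f
def w(f,p): P=np.array(f['pose']); return P[:3,:3]@np.array(p)+P[:3,3]
def px(f,p):
    P=np.array(f['pose']); c=P[:3,:3].T@(np.array(p)-P[:3,3]); return np.round([f['fx']*c[0]/c[2]+f['cx'],f['fy']*c[1]/c[2]+f['cy']]).astype(int)
def ray(f,u,v,z):
    P=np.array(f['pose']); d=P[:3,:3]@np.array([(u-f['cx'])/f['fx'],(v-f['cy'])/f['fy'],1]); o=P[:3,3]; return o+d*(z-o[2])/d[2]
E
python3 - <<'E'
from h import *
s=r.state(); print(s['position'],s['orientation'],s['grip_width'])
for c in ['top','side']:
    f=shot(c,c+'0.png'); print(c,np.round(np.array(f['pose']),3).tolist(),f['fx'])
    for t in ['peg0','peg1','peg2','spanner_large','spanner_small','spanner_adj','tray','tray_mouth','mat_mid','spacer0','case_in','lid_edge','multimeter','rotary_tool','battery','solder_reel','cutters']:
        for d in r.spot_point(t,f):
            if d['score']>.25: p=w(f,d['at']); print(t,round(d['score'],2),np.round(p,3),px(f,p))
E
```

```text
pics
[0.2328735  0.60620226 0.23006499] [-1.79882067e+02 -1.00171932e-02  1.58983312e+02] 0.08516521844712259
top [[-0.02, -0.996, 0.085, 0.361], [-1.0, 0.02, -0.0, 0.032], [-0.002, -0.085, -0.996, 1.461], [0.0, 0.0, 0.0, 1.0]] 592.9955081012615
peg0 0.91 [0.575 0.441 0.122] [138 197]
peg0 0.88 [0.529 0.506 0.124] [109 218]
peg0 0.71 [0.627 0.385 0.125] [162 174]
peg1 0.91 [0.575 0.441 0.122] [138 197]
peg1 0.88 [0.529 0.506 0.124] [109 218]
peg1 0.71 [0.627 0.385 0.125] [162 174]
peg2 0.91 [0.575 0.441 0.122] [138 197]
peg2 0.88 [0.529 0.506 0.124] [109 218]
peg2 0.71 [0.627 0.385 0.125] [162 174]
spanner_large 0.58 [0.526 0.174 0.004] [260 222]
spanner_large 0.28 [0.776 0.053 0.002] [308 122]
spanner_small 0.87 [0.555 0.11  0.   ] [286 210]
spanner_adj 0.48 [ 0.49  -0.143  0.009] [389 234]
tray 0.89 [ 0.23   0.273 -0.   ] [222 344]
tray 0.74 [ 0.508 -0.175  0.002] [402 226]
tray 0.67 [ 0.16  -0.323 -0.002] [467 368]
tray 0.45 [0.576 0.447 0.124] [135 197]
tray_mouth 0.8 [0.179 0.292 0.002] [214 365]
tray_mouth 0.77 [ 0.504 -0.229  0.007] [424 227]
tray_mouth 0.68 [ 0.182 -0.376  0.
[... 2105 characters left out ...]
347]
mat_mid 0.56 [ 0.486 -0.142  0.007] [331 323]
spacer0 0.61 [ 0.526 -0.169  0.003] [348 329]
spacer0 0.58 [0.631 0.129 0.001] [357 247]
spacer0 0.56 [ 0.639 -0.061 -0.004] [376 294]
spacer0 0.52 [ 0.485 -0.161  0.005] [333 329]
spacer0 0.48 [ 0.528 -0.139  0.006] [346 319]
case_in 0.64 [ 0.522 -0.373  0.004] [366 397]
case_in 0.26 [ 0.502 -0.167  0.005] [339 330]
lid_edge 0.94 [ 0.513 -0.44   0.188] [376 385]
lid_edge 0.49 [ 0.524  0.175 -0.002] [321 242]
multimeter 0.83 [0.774 0.053 0.005] [409 257]
rotary_tool 0.73 [ 0.77  -0.197  0.002] [435 323]
battery 0.68 [ 0.663 -0.182  0.003] [397 325]
solder_reel 0.7 [ 0.335 -0.266 -0.004] [285 374]
cutters 0.52 [ 0.705  0.227 -0.004] [372 223]
```

View pics/top0.png

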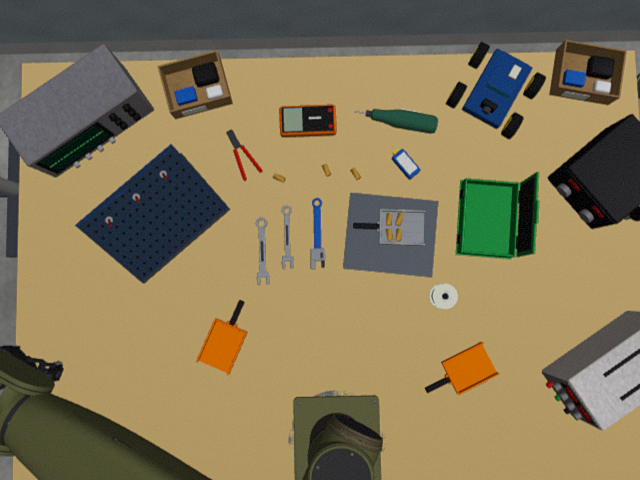

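View pics/side0.png

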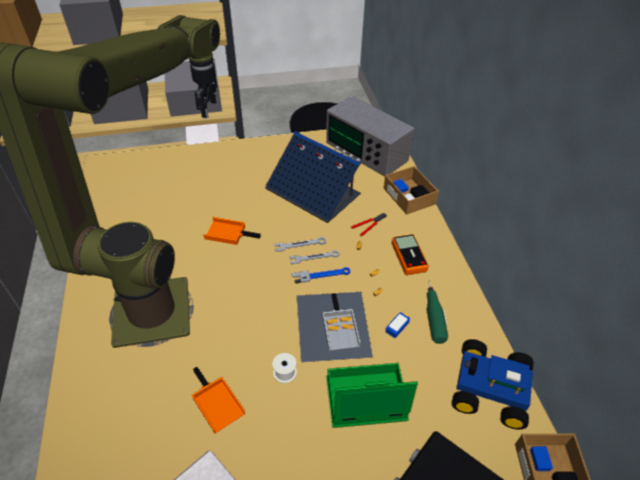

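```bash
cat >> h.py <<'E'
def down(yaw): # tool x heading yaw, pointing down
    return R.from_euler('xyz',[180,0,yaw],degrees=True)
def cur():
    s=r.state(); return np.array(s['position']),R.from_euler('xyz',s['orientation'],degrees=True)
def plan(wps):
    "wps: (pos, Rot, open, extra). prints rows relative to the present pose with row counts"
    p0,R0=cur(); a,b=p0,R0
    for p,Q,o,ex in wps:
        p=np.array(p); n=max(np.linalg.norm(p-a)*1000/40,(b.inv()*Q).magnitude()*57.3/7)
        v=R0.inv().apply(p-p0)*1000; t=(R0.inv()*Q).as_rotvec(degrees=True)
        print(int(np.ceil(n))+ex,'x',[*(float(x) for x in np.round(v,1)),*(float(x) for x in np.round(t,1)),o]); a,b=p,Q
def grow(p,deg): return down(deg)
E
python3 - <<'E'
from h import *
plan([([0.40,0.11,0.33],down(180),1,3)])
E
```

```text
17 x [-333.9, -403.9, -98.7, -0.0, -0.0, -21.0, 1]
```

arm_command --pt "-334 -404 -99 0 0 -21 1" --pt "-334 -404 -99 0 0 -21 1" --pt "-334 -404 -99 0 0 -21 1" --pt "-334 -404 -99 0 0 -21 1" --pt "-334 -404 -99 0 0 -21 1" --pt "-334 -404 -99 0 0 -21 1" --pt "-334 -404 -99 0 0 -21 1" --pt "-334 -404 -99 0 0 -21 1" --pt "-334 -404 -99 0 0 -21 1" --pt "-334 -404 -99 0 0 -21 1" --pt "-334 -404 -99 0 0 -21 1" --pt "-334 -404 -99 0 0 -21 1" --pt "-334 -404 -99 0 0 -21 1" --pt "-334 -404 -99 0 0 -21 1" --pt "-334 -404 -99 0 0 -21 1" --pt "-334 -404 -99 0 0 -21 1" --pt "-334 -404 -99 0 0 -21 1" --pt "-334 -404 -99 0 0 -21 1" --pt "-334 -404 -99 0 0 -21 1" --pt "-334 -404 -99 0 0 -21 1"

```text
time_s: 3.47
position: [0.3997, 0.1107, 0.3301]
orientation: [-180.0, -0.0, -179.9]
wrist_force: [0.1, 0.8, -0.5]
grip_width: 0.0852
gripper_force: 0.0
```

```bash
cat >> h.py <<'E'
def axis(mask,f,z):
    "outline -> world long-axis: centroid and yaw (sign free)"
    v,u=np.nonzero(mask); P=np.array([ray(f,a,b,z) for a,b in zip(u[::3],v[::3])])[:,:2]
    c=P.mean(0); d=np.linalg.svd(P-c,full_matrices=False)[2][0]; t=(P-c)@d
    return c,d*np.sign(d[0]),t.min(),t.max()
def find(f,names,th=.3):
    for t in names:
        for d in r.spot_point(t,f):
            if d['score']>th: p=w(f,d['at']); print(t,round(d['score'],2),np.round(p,4),px(f,p))
E
python3 - <<'E'
from h import *
print(cur()[0],r.state()['q'])
f=shot('wrist','w1.png'); P=np.array(f['pose']); print(np.round(P,3).tolist(),f['fx'])
find(f,['spanner_large','spanner_small','spanner_adj','spacer4','tray','tray_mouth'])
for n in ['spanner_large','spanner_small','spanner_adj']:
    for o in r.outline_of(n,f)[:2]:
        c,d,a,b=axis(o['region'],f,.008); print(n,round(o['score'],2),np.round(c,4),np.degrees(np.arctan2(d[1],d[0])),'ends',np.round(c+d*a,4),np.round(c+d*b,4))
E
```

```text
[0.39973338 0.11065733 0.33007885] [ 8.04705247e+00 -2.66270639e+01  1.14726278e+02  2.19387640e-03
  9.19265440e+01 -8.20467850e+01]
[[-0.003, 0.963, 0.268, 0.331], [1.0, 0.003, 0.0, 0.11], [-0.001, 0.268, -0.963, 0.473], [0.0, 0.0, 0.0, 1.0]] 416.93543045443147
spanner_large 0.72 [ 0.5256  0.174  -0.001 ] [372 286]
spanner_small 0.81 [ 0.5533  0.1139 -0.0042] [323 306]
spanner_adj 0.66 [ 0.5691  0.0334 -0.0007] [258 318]
spacer4 0.86 [ 0.4913 -0.163   0.0055] [ 89 260]
spacer4 0.77 [ 0.5261 -0.1394  0.0087] [111 289]
spacer4 0.73 [ 0.5253 -0.1653  0.0069] [ 90 287]
spacer4 0.63 [ 0.4872 -0.1411  0.0079] [106 258]
spacer4 0.63 [ 0.651   0.0093 -0.0027] [242 375]
spacer4 0.6 [ 0.647  -0.0598  0.005 ] [187 375]
spacer4 0.57 [0.6362 0.1319 0.0041] [337 368]
tray 0.61 [ 0.2291  0.2718 -0.0013] [477  18]
tray 0.57 [ 0.5091 -0.1728 -0.0011] [ 86 272]
tray_mouth 0.84 [ 0.5059 -0.2267  0.0051] [ 38 272]
spanner_large 0.7 [0.4506 0.1727] 1.1401691844978488 ends [0.374  0.1711] [0.5401 0.1744]
spanner_small 0.8 [0.4838 0.1115] 0.28442963609942695 ends [0.4121 0.1111] [0.5682 0.1119]
spanner_adj 0.8 [0.4855 0.0374] -1.0570465387014398 ends [0.4086 0.0388] [0.5848 0.0356]
spanner_adj 0.45 [ 0.4909 -0.1645] -10.313308010886379 ends [ 0.4747 -0.1616] [ 0.5083 -0.1677]
```

View pics/w1.png

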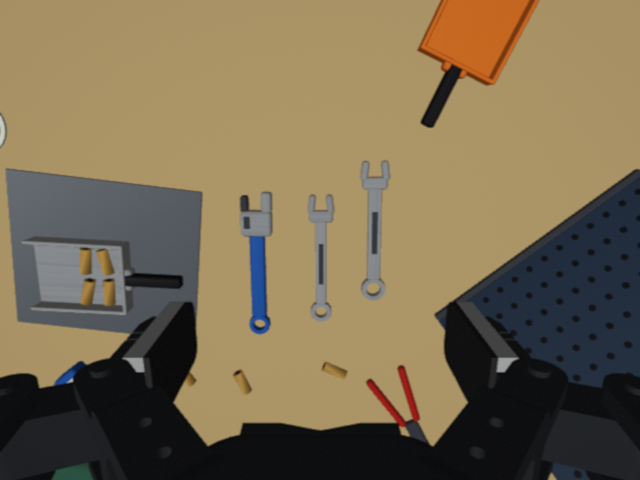

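Run:
```python
from h import *
plan([([0.4556,0.1727,0.14],down(90),.5,0),([0.4556,0.1727,0.14],down(45),.5,0)])
```

```text
13 x [-55.5, 62.9, 190.3, 0.0, 0.0, 90.0, 0.5]
7 x [-55.5, 62.9, 190.3, 0.0, 0.0, 135.0, 0.5]
```

arm_command --pt "-55.5 63 190 0 0 90 0.5" --pt "-55.5 63 190 0 0 90 0.5" --pt "-55.5 63 190 0 0 90 0.5" --pt "-55.5 63 190 0 0 90 0.5" --pt "-55.5 63 190 0 0 90 0.5" --pt "-55.5 63 190 0 0 90 0.5" --pt "-55.5 63 190 0 0 90 0.5" --pt "-55.5 63 190 0 0 90 0.5" --pt "-55.5 63 190 0 0 90 0.5" --pt "-55.5 63 190 0 0 90 0.5" --pt "-55.5 63 190 0 0 90 0.5" --pt "-55.5 63 190 0 0 90 0.5" --pt "-55.5 63 190 0 0 90 0.5" --pt "-55.5 63 190 0 0 135 0.5" --pt "-55.5 63 190 0 0 135 0.5" --pt "-55.5 63 190 0 0 135 0.5" --pt "-55.5 63 190 0 0 135 0.5" --pt "-55.5 63 190 0 0 135 0.5" --pt "-55.5 63 190 0 0 135 0.5" --pt "-55.5 63 190 0 0 135 0.5"

```text
time_s: 5.63
position: [0.4556, 0.1728, 0.1403]
orientation: [-180.0, 0.0, 44.7]
wrist_force: [-0.3, -0.4, -0.1]
grip_width: 0.0425
gripper_force: 0.0
```

Run:
```python
from h import *
f=shot('wrist'); find(f,['spanner_large'])
print(r.state()['q'])
plan([([0.4556,0.1727,0.10],down(1),.5,1),([0.4556,0.1727,0.004],down(1),.5,2)])
```

```text
spanner_large 0.95 [0.5264 0.1742 0.001 ] [394 146]
spanner_large 0.44 [ 0.5556  0.1137 -0.0047] [483 177]
[ 1.44504514e+01 -9.61560277e+00  1.20011413e+02  6.81573744e-04
  6.96048694e+01  5.94588178e+01]
8 x [-0.1, 0.0, 40.3, -0.0, 0.0, 44.0, 0.5]
5 x [-0.1, 0.0, 136.3, -0.0, 0.0, 44.0, 0.5]
```

arm_command --pt "0 0 40 0 0 44 0.5" --pt "0 0 40 0 0 44 0.5" --pt "0 0 40 0 0 44 0.5" --pt "0 0 40 0 0 44 0.5" --pt "0 0 40 0 0 44 0.5" --pt "0 0 40 0 0 44 0.5" --pt "0 0 40 0 0 44 0.5" --pt "0 0 75 0 0 44 0.5" --pt "0 0 110 0 0 44 0.5" --pt "0 0 130 0 0 44 0.5" --pt "0 0 136 0 0 44 0.5" --pt "0 0 136 0 0 44 0.5" --pt "0 0 136 0 0 44 0.5" --pt "0 0 136 0 0 44 0" --pt "0 0 136 0 0 44 0" --pt "0 0 136 0 0 44 0" --pt "0 0 136 0 0 44 0" --pt "0 0 136 0 0 44 0" --newtons 60

```text
time_s: 7.23
position: [0.4572, 0.1733, 0.0065]
orientation: [-180.0, -0.2, 1.0]
wrist_force: [-1.4, -0.3, 6.9]
grip_width: 0.0122
gripper_force: 58.6
```

```bash
cat >> h.py <<'E'
PEG=np.array([[.626,.386,.125],[.5745,.4455,.125],[.525,.5095,.125]]); YAW=38.9
def rackR(): # columns: up slope, across, normal
    c,s=np.cos(np.radians(YAW)),np.sin(np.radians(YAW)); a=np.radians(40)
    x=np.array([c*np.cos(a),s*np.cos(a),np.sin(a)]); y=np.array([-s,c,0]); return np.stack([x,y,np.cross(x,y)],1)
def hang(k,grip,out,up=0,lat=0,tz=.004):
    "tool pose with ring centre over peg k, underside 'out' off the face, grip = ring-to-grip distance, tz = TCP above underside"
    Q=rackR(); p=PEG[k]+Q@np.array([up-grip,lat,out+tz]); return p,R.from_matrix(Q@np.diag([1,-1,-1]))
E
python3 - <<'E'
from h import *
s=r.state(); print(s['grip_width'],s['gripper_force'],s['wrist_force'])
p,_=cur(); print(p)
h=hang(2,.070,.07); print(h[0],h[1].as_euler('xyz',degrees=True))
plan([(p+[0,0,.15],down(1),0,1),([0.42,0.36,0.25],down(39),0,1),(h[0],h[1],0,1)])
E
```

```text
0.012150597844693313 58.64191174507141 [-1.42506029 -0.28809211  6.94926125]
[0.45721868 0.17325002 0.00646506]
[0.44625005 0.4459568  0.13669216] [180.  -40.   38.9]
5 x [0.5, -0.1, -150.0, -0.0, -0.2, 0.0, 0]
7 x [-33.1, -187.6, -243.5, 0.0, -0.2, -38.0, 0]
7 x [-5.7, -273.0, -130.0, 13.2, 38.3, -36.3, 0]
```

arm_command --pt "0.5 0 -60 0 0 0 0" --pt "0.5 0 -100 0 0 0 0" --pt "0.5 0 -150 0 0 0 0" --pt "0.5 0 -150 0 0 0 0" --pt "0.5 0 -150 0 0 0 0" --pt "-33 -188 -243 0 0 -38 0" --pt "-33 -188 -243 0 0 -38 0" --pt "-33 -188 -243 0 0 -38 0" --pt "-33 -188 -243 0 0 -38 0" --pt "-33 -188 -243 0 0 -38 0" --pt "-33 -188 -243 0 0 -38 0" --pt "-6 -273 -130 13.2 38.3 -36.3 0" --pt "-6 -273 -130 13.2 38.3 -36.3 0" --pt "-6 -273 -130 13.2 38.3 -36.3 0" --pt "-6 -273 -130 13.2 38.3 -36.3 0" --pt "-6 -273 -130 13.2 38.3 -36.3 0" --pt "-6 -273 -130 13.2 38.3 -36.3 0" --pt "-6 -273 -130 13.2 38.3 -36.3 0" --pt "-6 -273 -130 13.2 38.3 -36.3 0" --pt "-6 -273 -130 13.2 38.3 -36.3 0"

```text
time_s: 8.9
position: [0.4457, 0.4462, 0.1356]
orientation: [-179.9, -39.8, 38.8]
wrist_force: [-0.2, 0.1, -1.2]
grip_width: 0.0122
gripper_force: 59.1
```

```bash
cat >> h.py <<'E'
def chk(f):
    Q=rackR()
    find(f,['peg1'],.4)
    for n in ['spanner_large','spanner_small','spanner_adj']:
        for d in r.spot_point(n,f)[:1]:
            if d['score']>.3: p=w(f,d['at']); print(n,round(d['score'],2),np.round(p,4),px(f,p),'rack frame mm',[np.round((p-q)@Q*1000,1).tolist() for q in PEG])
E
python3 - <<'E'
from h import *
print(cur()[0],cur()[1].as_euler('xyz',degrees=True),r.state()['grip_width'],r.state()['q'])
f=shot('wrist','h1.png'); chk(f)
for q in PEG: print(px(f,q),px(f,q+.033*rackR()[:,2]))
E
```

```text
[0.44568271 0.44618955 0.13557786] [-179.92752748  -39.81936676   38.80496905] 0.012196397962131834 [ 40.64027705  -8.95820614 126.69832158  -2.88511994  22.47885617
  94.0760418 ]
peg1 0.9 [0.5778 0.4474 0.121 ] [482 115]
peg1 0.79 [0.5264 0.506  0.1283] [329 110]
[642 111] [700 109]
[485 115] [515 115]
[321 113] [322 111]
```

View pics/h1.png

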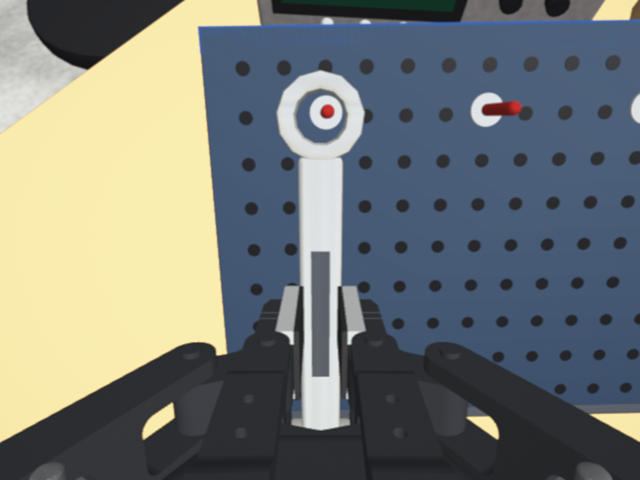

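```bash
cat >> h.py <<'E'
def onface(f,u,v,out,k=1):
    "pixel -> point on plane 'out' above the rack face (world)"
    P=np.array(f['pose']); n=rackR()[:,2]; d=P[:3,:3]@np.array([(u-f['cx'])/f['fx'],(v-f['cy'])/f['fy'],1]); o=P[:3,3]
    return o+d*((PEG[k]+out*n-o)@n)/(d@n)
E
python3 - <<'E'
from h import *
f=shot('wrist'); Q=rackR(); z=np.radians(0)
ring=onface(f,321,116,.08); t0=onface(f,328,111,.033); r0=onface(f,326,111,0)
t1=onface(f,514,107,.033); r1=onface(f,486,110,0)
for a in (ring,t0,r0,t1,r1): print(np.round(a,4),np.round((a-PEG[2])@Q*1000,1))
E
```

```text
[0.4832 0.4762 0.186 ] [-1.7  0.3 81.1]
[0.5101 0.4939 0.1515] [ 0.6 -2.7 34.1]
[0.5267 0.5079 0.1266] [ 1.3 -2.3  1.1]
[0.5598 0.4343 0.1525] [  2.2 -80.4  34.1]
[0.5766 0.4466 0.1269] [  1.7 -81.4   1.1]
```

```bash
cat >> h.py <<'E'
Q=rackR(); PEG[2]=PEG[2]+Q@[.0009,-.0025,.0]; YAW=39.7; Q=rackR()
PEG[1]=PEG[2]-.08*Q[:,1]; PEG[0]=PEG[2]-.16*Q[:,1]
E
python3 - <<'E'
from h import *
from scipy.optimize import least_squares,fsolve
D=[(7.093,94.555,180,np.hypot(.2328735,.60620226),.23006),(-26.627,114.726,180,np.hypot(.39973,.11066),.33008),(-9.6156,120.0114,180,np.hypot(.4556,.1728),.1403),(-8.958,126.698,140.2,np.hypot(.44568,.44619),.13558)]
def fk(x,a,b,s):
    h,L1,L2,T,o=x; a,b,s=np.radians([a,b,s]); return np.array([L1*np.sin(a)+L2*np.sin(a+b)+o*np.cos(a+b)+T*np.sin(s),h+L1*np.cos(a)+L2*np.cos(a+b)-o*np.sin(a+b)+T*np.cos(s)])
sol=least_squares(lambda x:np.concatenate([fk(x,*d[:3])-d[3:] for d in D]),[.2,.45,.45,.25,0]); print(sol.x,np.abs(sol.fun).max())
p,_=cur()
for k,g in ((2,.07),(1,.062),(0,.066)):
  for out in (.06,.03,.008):
    q,Rq=hang(k,g,out); rr=np.hypot(*q[:2]); ab=fsolve(lambda t:fk(sol.x,t[0],t[1],140)-[rr,q[2]],[-8,126]); print(k,out,np.round(ab,1),'q5',round(140-ab.sum(),1))
Qm=rackR(); print('TCP rack',np.round((p-PEG[2])@Qm*1000,1))
h=p+Qm@[.0025,-.0027,0]; n=Qm[:,2]; R0=cur()[1]; d=(p-PEG[2])@n
plan([(h,R0,0,1),(h-n*(d-.012),R0,0,2),(h-n*(d-.012),R0,.45,4),(h-n*(d-.10),R0,.45,0)])
E
```

```text
[0.2267397  0.44936088 0.61511891 0.27558445 0.04275987] 0.0009462973919374118
2 0.06 [ -7.6 126.1] q5 21.5
2 0.03 [ -2.9 124.4] q5 18.5
2 0.008 [  0.6 122.9] q5 16.5
1 0.06 [ -7.5 125.4] q5 22.0
1 0.03 [ -2.8 123.7] q5 19.1
1 0.008 [  0.6 122.3] q5 17.1
0 0.06 [ -6.5 124.9] q5 21.6
0 0.03 [ -1.9 123.1] q5 18.8
0 0.008 [  1.5 121.7] q5 16.8
TCP rack [-71.9   4.4  73.2]
2 x [2.5, 2.7, 0.0, 0.0, 0.0, 0.0, 0]
4 x [2.7, 2.1, 61.2, 0.0, 0.0, 0.0, 0]
4 x [2.7, 2.1, 61.2, 0.0, 0.0, 0.0, 0.45]
3 x [2.5, 2.9, -26.8, 0.0, 0.0, 0.0, 0.45]
```

```bash
cat >> h.py <<'E'
from scipy.optimize import fsolve
X=[0.2267397,0.44936088,0.61511891,0.27558445,0.04275987]
def q5(p,Q):
    s=np.pi-np.arccos(-Q.as_matrix()[2,2]); h,L1,L2,T,o=X; rr=np.hypot(p[0],p[1])
    F=lambda t:[L1*np.sin(t[0])+L2*np.sin(t[0]+t[1])+o*np.cos(t[0]+t[1])+T*np.sin(s)-rr,h+L1*np.cos(t[0])+L2*np.cos(t[0]+t[1])-o*np.sin(t[0]+t[1])+T*np.cos(s)-p[2]]
    return np.round(np.degrees(s-fsolve(F,[0,2.1]).sum()),1)
def hang(k,ring,out,tilt=34,up=0,lat=0):
    "ring = ring underside centre in the tool frame (m); put it on peg k's axis, 'out' off the face"
    p=PEG[k]+rackR()@np.array([up,lat,out]); Q=R.from_euler('xyz',[180,-tilt,YAW],degrees=True)
    p=p-Q.apply(ring); print('q5',q5(p,Q)); return p,Q
E
python3 - <<'E'
from h import *
f=shot('wrist'); p,R0=cur(); n=rackR()[:,2]
ring=onface(f,321,116,.077,2); print(np.round(R0.inv().apply(ring-p)*1000,1))
rg=R0.inv().apply(ring-p); rg[2]=-.0065+.0
A=hang(2,rg,.06); B=hang(2,rg,.045);C=hang(2,rg,.008); D=(C[0]+.10*n,C[1])
plan([(*A,0,1),(*B,0,0),(*C,0,2),(*C,.45,4),(*D,.45,0)])
E
```

```text
[69.3  0.1 -4.1]
q5 28.9
q5 27.5
q5 24.3
2 x [2.9, 4.2, 12.4, 0.5, -5.8, -0.7, 0]
1 x [2.9, 4.1, 27.4, 0.5, -5.8, -0.7, 0]
3 x [3.0, 3.7, 64.4, 0.5, -5.8, -0.7, 0]
4 x [3.0, 3.7, 64.4, 0.5, -5.8, -0.7, 0.45]
3 x [2.7, 4.6, -35.6, 0.5, -5.8, -0.7, 0.45]
```

arm_command --pt "2.9 4.2 0 0.5 -5.8 -0.7 0" --pt "2.9 4.2 0 0.5 -5.8 -0.7 0" --pt "2.9 4.2 0 0.5 -5.8 -0.7 0" --pt "3 4 20 0.5 -5.8 -0.7 0" --pt "3 3.8 40 0.5 -5.8 -0.7 0" --pt "3 3.7 50 0.5 -5.8 -0.7 0" --pt "3 3.7 50 0.5 -5.8 -0.7 0" --pt "3 3.7 50 0.5 -5.8 -0.7 0"

```text
time_s: 9.92
position: [0.4732, 0.464, 0.0967]
orientation: [-180.0, -34.0, 39.7]
wrist_force: [-1.4, -0.2, -1.5]
grip_width: 0.012
gripper_force: 59.1
```

Run:
```python
from h import *
s=r.state(); print(s['q'],s['wrist_force']); f=shot('wrist','h2.png')
g=shot('side'); cv2.imwrite('pics/h2b.png',cv2.resize(np.hstack([f['pixels'],cv2.resize(g['pixels'][100:220,240:400],(640,480))])[:,:,::-1],(800,300)))
p,R0=cur();print((p-PEG[2])@rackR()*1000)
```

```text
[ 3.98056862e+01  2.28383439e-01  1.20569981e+02 -5.18024783e-02
  2.52506225e+01  9.01412453e+01] [-1.400455   -0.21100506 -1.45763742]
[-70.3399947    0.5708247   23.47117465]
```

View pics/h2b.png

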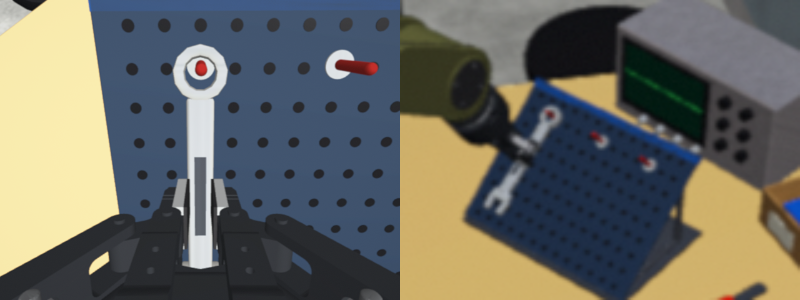

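Run:
```python
from h import *
p,R0=cur(); n=rackR()[:,2]
plan([(p,R0,.4,4),(p+.1*n,R0,.4,0),([.47,.1115,.20],down(0),.5,2)])
```

```text
4 x [0.0, 0.0, 0.0, 0.0, 0.0, 0.0, 0.4]
3 x [-10.3, -0.1, -99.5, 0.0, 0.0, 0.0, 0.4]
10 x [-132.1, 269.0, -212.3, -11.8, -32.7, 38.5, 0.5]
```

arm_command --pt "0 0 0 0 0 0 0.4" --pt "0 0 0 0 0 0 0.4" --pt "0 0 0 0 0 0 0.4" --pt "0 0 0 0 0 0 0.4" --pt "-5 0 -50 0 0 0 0.4" --pt "-10 0 -100 0 0 0 0.4" --pt "-10 0 -100 0 0 0 0.4" --pt "-132 269 -212 -11.8 -32.7 38.5 0.5" --pt "-132 269 -212 -11.8 -32.7 38.5 0.5" --pt "-132 269 -212 -11.8 -32.7 38.5 0.5" --pt "-132 269 -212 -11.8 -32.7 38.5 0.5" --pt "-132 269 -212 -11.8 -32.7 38.5 0.5" --pt "-132 269 -212 -11.8 -32.7 38.5 0.5" --pt "-132 269 -212 -11.8 -32.7 38.5 0.5" --pt "-132 269 -212 -11.8 -32.7 38.5 0.5" --pt "-132 269 -212 -11.8 -32.7 38.5 0.5" --pt "-132 269 -212 -11.8 -32.7 38.5 0.5"

```text
time_s: 11.43
position: [0.4711, 0.1107, 0.1999]
orientation: [-180.0, 0.0, -0.1]
wrist_force: [0.4, 0.5, -0.3]
grip_width: 0.0425
gripper_force: 0.0
```

```bash
cat >> h.py <<'E'
def span(f,n,L):
    for d in r.spot_point(n,f)[:2]: p=w(f,d['at']); print(n,round(d['score'],2),np.round(p,4),px(f,p))
    for o in r.outline_of(n,f)[:1]:
        c,d,a,b=axis(o['region'],f,.006); print('  axis',round(o['score'],2),np.round(c,4),'yaw',np.round(np.degrees(np.arctan2(d[1],d[0])),2),'ends',np.round(c+d*a,4),np.round(c+d*b,4),'len',b-a)
E
python3 - <<'E'
from h import *
f=shot('wrist'); span(f,'spanner_small',.157); span(f,'spanner_adj',.177)
t=shot('top'); span(t,'spanner_small',.157); span(t,'spanner_large',.167); span(t,'spanner_adj',.177)
s=shot('side'); cv2.imwrite('pics/h3.png',cv2.resize(s['pixels'][100:340,240:440],(800,600))[:,:,::-1]) if 0 else None
span(s,'spanner_large',.16)
g=[([.4925,.1115,.1],down(0),.5,1),([.4925,.1115,.0065],down(0),.5,1)]
plan(g)
E
```

```text
spanner_small 0.69 [ 0.5558  0.1134 -0.0041] [316  98]
  axis 0.63 [0.4907 0.1105] yaw 0.37 ends [0.4127 0.11  ] [0.5693 0.111 ] len 0.15661037438577016
spanner_adj 0.59 [ 0.5693  0.0334 -0.0009] [419  79]
  axis 0.96 [0.4932 0.036 ] yaw -0.62 ends [0.401 0.037] [0.5791 0.0351] len 0.17810461231648816
  axis 0.43 [0.4337 0.1094] yaw -4.45 ends [0.4127 0.111 ] [0.4525 0.1079] len 0.03993245496300399
spanner_large 0.96 [0.5192 0.5062 0.1247] [109 222]
spanner_large 0.66 [0.779  0.0533 0.0017] [307 121]
  axis 0.89 [0.4837 0.4918] yaw 47.65 ends [0.425  0.4274] [0.5377 0.551 ] len 0.16719729919119336
spanner_adj 0.66 [0.5696 0.0322 0.0041] [318 203]
spanner_adj 0.46 [ 6.615e-01 -1.875e-01 -6.000e-04] [405 165]
  axis 0.82 [0.4831 0.0348] yaw -0.28 ends [0.3838 0.0352] [0.5593 0.0344] len 0.17552868454474546
  axis 0.53 [0.4611 0.5095] yaw 62.9 ends [0.4236 0.4362] [0.488  0.5621] len 0.14143620198566
4 x [22.2, 0.2, 99.5, 0.0, 0.1, 0.0, 0.5]
4 x [22.4, 0.2, 193.0, 0.0, 0.1, 0.0, 0.5]
```

arm_command --pt "24 0.2 60 0 0 0 0.5" --pt "24 0.2 100 0 0 0 0.5" --pt "24 0.2 140 0 0 0 0.5" --pt "24 0.2 175 0 0 0 0.5" --pt "24 0.2 190 0 0 0 0.5" --pt "24 0.2 193 0 0 0 0.5" --pt "24 0.2 193 0 0 0 0.5" --pt "24 0.2 193 0 0 0 0" --pt "24 0.2 193 0 0 0 0" --pt "24 0.2 193 0 0 0 0" --pt "24 0.2 193 0 0 0 0" --pt "24 0.2 193 0 0 0 0" --pt "24 0.2 160 0 0 0 0" --pt "24 0.2 120 0 0 0 0" --pt "24 0.2 80 0 0 0 0" --pt "24 0.2 40 0 0 0 0" --pt "24 0.2 40 0 0 0 0"

```text
time_s: 13.6
position: [0.4999, 0.1122, 0.1703]
orientation: [-179.9, -0.9, 0.0]
wrist_force: [0.5, -0.0, 0.9]
grip_width: 0.0002
gripper_force: 0.0
```

Run:
```python
from h import *
A=hang(1,np.array([.062,0,.006]),.065); p,R0=cur(); print(p)
plan([([0.45,0.30,0.26],down(20),0,0),(A[0]+.05*rackR()[:,2],A[1],0,0),(*A,0,2)])
```

```text
q5 31.1
[0.49991026 0.11221142 0.17033905]
6 x [-48.4, -188.0, -90.1, 0.1, -0.9, -20.0, 0]
6 x [-20.4, -252.1, -13.6, 12.0, 31.7, -38.4, 0]
4 x [3.8, -272.5, 25.2, 12.0, 31.7, -38.4, 0]
```

Run:
```python
from h import *
print(r.state()['position'],r.state()['orientation'],r.state()['wrist_force'])
f=shot('wrist','m1.png'); span(f,'spanner_small',.157); span(f,'spanner_adj',.177)
```

```text
[0.49991026 0.11221142 0.17033905] [-1.79906927e+02 -9.21970894e-01  3.03195569e-02] [ 0.52592145 -0.03283879  0.92469752]
spanner_small 0.97 [ 0.5591  0.1146 -0.0025] [317 136]
  axis 0.59 [0.5105 0.1105] yaw 0.23 ends [0.4528 0.1102] [0.5759 0.1107] len 0.12312991082571027
spanner_adj 0.85 [ 0.571   0.0309 -0.0027] [431 119]
  axis 0.67 [0.4924 0.0361] yaw -0.57 ends [0.4002 0.037 ] [0.5778 0.0352] len 0.1775554378033716
```

View pics/m1.png

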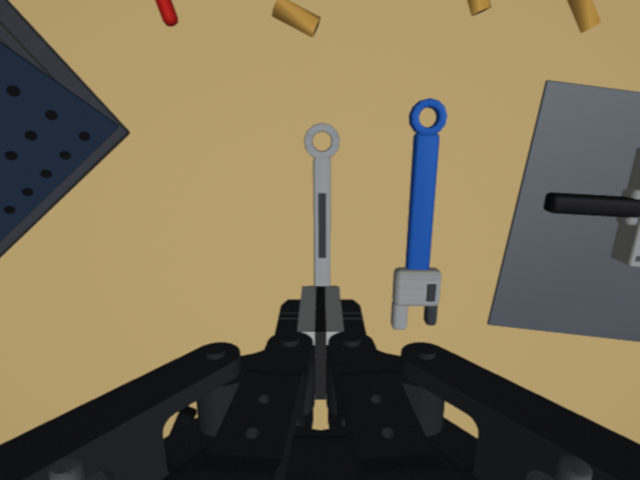

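Run:
```python
from h import *
plan([([.497,.111,.04],down(0.3),.4,1),([.497,.111,.001],down(.3),.4,2)])
```

```text
4 x [4.3, 0.3, 117.9, 0.0, 0.3, -0.3, 0.4]
3 x [4.4, 0.3, 156.9, 0.0, 0.3, -0.3, 0.4]
```

arm_command --pt "4 0 40 0 0 0 0.4" --pt "4 0 80 0 0.3 0 0.4" --pt "4 0 118 0 0.3 0 0.4" --pt "4.4 0 140 0 0.3 0 0.4" --pt "4.4 0 157 0 0.3 0 0.4" --pt "4.4 0 157 0 0.3 0 0.4" --pt "4.4 0 157 0 0.3 0 0.4" --pt "4.4 0 157 0 0.3 0 0" --pt "4.4 0 157 0 0.3 0 0" --pt "4.4 0 157 0 0.3 0 0" --pt "4.4 0 157 0 0.3 0 0" --pt "4.4 0 157 0 0.3 0 0" --newtons 40

```text
time_s: 14.85
position: [0.4981, 0.1114, 0.0021]
orientation: [180.0, -0.2, 0.0]
wrist_force: [0.5, -0.0, -1.6]
grip_width: 0.0115
gripper_force: 41.4
```

Run:
```python
from h import *
s=r.state(); print(s['position'],s['orientation'],s['wrist_force'],s['grip_width'],s['gripper_force'])
A=hang(1,np.array([.062,0,.003]),.065); p,R0=cur()
plan([(p+[0,0,.15],down(0),0,0),([0.45,0.30,0.26],down(20),0,0),(A[0]+.05*rackR()[:,2],A[1],0,0),(*A,0,2)])
```

```text
[0.49806871 0.11137858 0.002137  ] [ 1.79969014e+02 -1.65020564e-01  2.67962332e-02] [ 0.4955584  -0.00588388 -1.57317898] 0.01145767810123527 41.412654519081116
q5 30.8
4 x [0.4, 0.1, -150.0, 0.0, -0.2, 0.0, 0]
6 x [-47.2, -188.5, -258.1, 0.1, -0.2, -20.0, 0]
6 x [-16.9, -253.8, -179.5, 11.8, 32.5, -38.5, 0]
4 x [7.7, -274.4, -141.2, 11.8, 32.5, -38.5, 0]
```

arm_command --pt "0 0 -40 0 0 0 0" --pt "0 0 -80 0 0 0 0" --pt "0 0 -150 0 0 0 0" --pt "0 0 -150 0 0 0 0" --pt "-47 -188 -258 0 0 -20 0" --pt "-47 -188 -258 0 0 -20 0" --pt "-47 -188 -258 0 0 -20 0" --pt "-47 -188 -258 0 0 -20 0" --pt "-47 -188 -258 0 0 -20 0" --pt "-17 -254 -180 11.8 32.5 -38.5 0" --pt "-17 -254 -180 11.8 32.5 -38.5 0" --pt "-17 -254 -180 11.8 32.5 -38.5 0" --pt "-17 -254 -180 11.8 32.5 -38.5 0" --pt "-17 -254 -180 11.8 32.5 -38.5 0" --pt "-17 -254 -180 11.8 32.5 -38.5 0" --pt "7.7 -274 -141 11.8 32.5 -38.5 0" --pt "7.7 -274 -141 11.8 32.5 -38.5 0" --pt "7.7 -274 -141 11.8 32.5 -38.5 0" --pt "7.7 -274 -141 11.8 32.5 -38.5 0" --pt "7.7 -274 -141 11.8 32.5 -38.5 0"

```text
time_s: 16.52
position: [0.5059, 0.3857, 0.1444]
orientation: [179.9, -34.1, 39.8]
wrist_force: [-0.7, -0.1, -1.2]
grip_width: 0.0113
gripper_force: 41.4
```

```bash
cat >> h.py <<'E'
def redtip(f,near,rad=60):
    h=cv2.cvtColor(f['pixels'],cv2.COLOR_RGB2HSV); m=((h[...,0]<8)|(h[...,0]>172))&(h[...,1]>150)&(h[...,2]>60)
    v,u=np.nonzero(m); k=np.hypot(u-near[0],v-near[1])<rad; return (u[k].mean(),v[k].mean(),k.sum(),u[k].min(),u[k].max(),v[k].min(),v[k].max()) if k.any() else None
def ringfit(f,rin,near,rad=25):
    "hough circle for the hole"
    g=cv2.GaussianBlur(cv2.cvtColor(f['pixels'],cv2.COLOR_RGB2GRAY),(5,5),1)
    c=cv2.HoughCircles(g,cv2.HOUGH_GRADIENT,1,8,param1=90,param2=12,minRadius=int(rin*.75),maxRadius=int(rin*2.4))
    if c is not None:
        for q in c[0]:
            if np.hypot(*(q[:2]-near))<rad: print('circ',q)
E
python3 - <<'E'
from h import *
s=r.state(); print(s['position'],s['orientation'],s['grip_width'],s['q'])
p,R0=cur(); rg=p+R0.apply([.062,0,-.006]); 
f=shot('wrist','h4.png'); n=px(f,rg); print('exp ring',n,'peg',px(f,PEG[1]),px(f,PEG[1]+.033*rackR()[:,2]))
print(redtip(f,n)); ringfit(f,20,n); chk(f)
cv2.imwrite('pics/h4.png',cv2.resize(f['pixels'][20:260,160:480],(640,480))[:,:,::-1])
E
```

```text
[0.50592885 0.38569604 0.14439411] [179.88425714 -34.09547059  39.79505785] 0.011251809560573494 [ 30.20736583  -7.34243904 122.53645202  10.08245527  31.46315888
  73.41434739]
exp ring [321 138] peg [319 120] [319 128]
(np.float64(318.88524590163934), np.float64(130.672131147541), np.int64(61), np.int64(314), np.int64(324), np.int64(128), np.int64(134))
circ [322.5 147.5  41.6]
circ [312.5 149.5  46.3]
circ [318.5 121.5  17.4]
circ [329.5 152.5  29.4]
circ [311.5 159.5  25.8]
circ [322.5 138.5  30.7]
circ [306.5 137.5  23. ]
circ [313.5 130.5  28. ]
peg1 0.76 [0.6273 0.386  0.1258] [479 122]
peg1 0.75 [0.5781 0.4492 0.123 ] [315 120]
peg1 0.65 [0.5271 0.5096 0.1261] [153 117]
spanner_large 0.69 [0.5234 0.5063 0.123 ] [154 129] rack frame mm [[-4.7, 161.0, 0.5], [-4.7, 81.0, 0.5], [-4.7, 1.0, 0.5]]
```

View pics/h4.png

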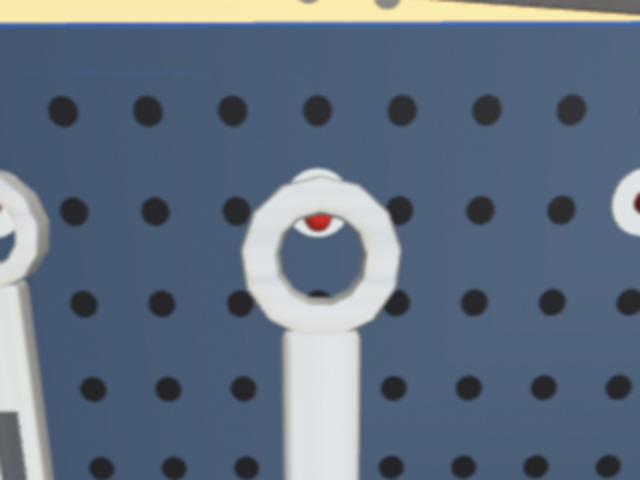

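```bash
cat >> h.py <<'E'
def ringtool(f,u,v,z=-.006):
    "pixel -> point in tool frame at tool z"
    p,R0=cur(); P=np.array(f['pose']); d=R0.inv().apply(P[:3,:3]@np.array([(u-f['cx'])/f['fx'],(v-f['cy'])/f['fy'],1])); o=R0.inv().apply(P[:3,3]-p)
    return o+d*(z-o[2])/d[2]
def hangplan(k,rg,up=0,lat=0):
    A=hang(k,rg,.055,up=up,lat=lat); C=hang(k,rg,.009,up=up,lat=lat); n=rackR()[:,2]
    plan([(*A,0,2),(*C,0,2),(*C,.4,4),(C[0]+.1*n,C[1],.4,0)])
E
python3 - <<'E'
from h import *
f=shot('wrist'); rg=ringtool(f,320.5,148,-.006); print(rg)
rg[2]=.003
hangplan(1,rg)
E
```

```text
[ 5.90309911e-02 -2.27734527e-05 -6.00000000e-03]
q5 30.0
q5 25.9
3 x [3.0, -0.5, 10.8, 0.1, -0.1, 0.1, 0]
4 x [7.7, -0.6, 56.6, 0.1, -0.1, 0.1, 0]
4 x [7.7, -0.6, 56.6, 0.1, -0.1, 0.1, 0.4]
3 x [-2.5, -0.5, -42.9, 0.1, -0.1, 0.1, 0.4]
```

arm_command --pt "3 -0.5 11 0.1 -0.1 0.1 0" --pt "3 -0.5 11 0.1 -0.1 0.1 0" --pt "3 -0.5 11 0.1 -0.1 0.1 0" --pt "5 -0.5 30 0.1 -0.1 0.1 0" --pt "7 -0.5 50 0.1 -0.1 0.1 0" --pt "7.7 -0.5 56 0.1 -0.1 0.1 0" --pt "7.7 -0.5 56 0.1 -0.1 0.1 0" --pt "7.7 -0.5 56 0.1 -0.1 0.1 0" --pt "7.7 -0.5 56 0.1 -0.1 0.1 0.35" --pt "7.7 -0.5 56 0.1 -0.1 0.1 0.35" --pt "7.7 -0.5 56 0.1 -0.1 0.1 0.35" --pt "7.7 -0.5 56 0.1 -0.1 0.1 0.35" --pt "3 -0.5 10 0.1 -0.1 0.1 0.35" --pt "-2.5 -0.5 -43 0.1 -0.1 0.1 0.35" --pt "-2.5 -0.5 -43 0.1 -0.1 0.1 0.35" --pt "-2.5 -0.5 -43 0.1 -0.1 0.1 0.35"

```text
time_s: 18.15
position: [0.4861, 0.3696, 0.1831]
orientation: [180.0, -34.4, 39.7]
wrist_force: [0.7, -0.1, 1.4]
grip_width: 0.0298
gripper_force: 0.0
```

Run:
```python
from h import *
f=shot('wrist','h5.png'); chk(f); cv2.imwrite('pics/h5.png',f['pixels'][:400,100:][:,:,::-1])
p,R0=cur()
plan([([.50,.036,.17],down(-.6),.5,2)])
```

```text
peg1 0.84 [0.5773 0.4495 0.1256] [315 120]
peg1 0.7 [0.525  0.5095 0.1265] [181 122]
peg1 0.59 [0.6295 0.3872 0.124 ] [450 122]
spanner_large 0.96 [0.524  0.5091 0.1206] [183 129] rack frame mm [[-4.5, 162.8, -2.7], [-4.5, 82.8, -2.7], [-4.5, 2.8, -2.7]]
spanner_small 0.84 [0.5759 0.4461 0.1187] [318 131] rack frame mm [[-5.9, 81.3, -4.0], [-5.9, 1.3, -4.0], [-5.9, -78.7, -4.0]]
spanner_adj 0.48 [0.5779 0.4464 0.1224] [319 126] rack frame mm [[-2.3, 80.2, -2.3], [-2.3, 0.2, -2.3], [-2.3, -79.8, -2.3]]
11 x [-170.2, 266.0, -107.2, -12.0, -32.4, 39.1, 0.5]
```

View pics/h5.png

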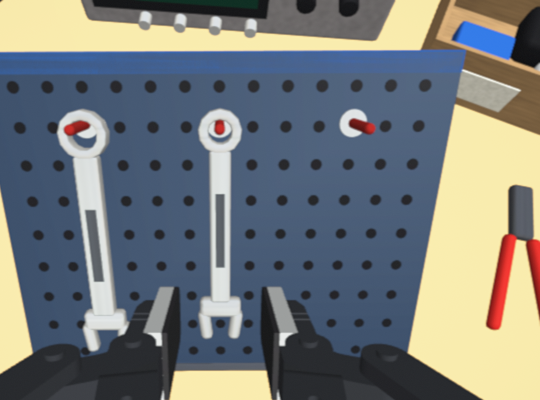

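Both spanners hang on their pegs (rings at crop px (84,132) and (220,130)); peg0 is free at (355,124). Next the adjustable.

arm_command --pt "-170 266 -107 -12 -32.4 39.1 0.5" --pt "-170 266 -107 -12 -32.4 39.1 0.5" --pt "-170 266 -107 -12 -32.4 39.1 0.5" --pt "-170 266 -107 -12 -32.4 39.1 0.5" --pt "-170 266 -107 -12 -32.4 39.1 0.5" --pt "-170 266 -107 -12 -32.4 39.1 0.5" --pt "-170 266 -107 -12 -32.4 39.1 0.5" --pt "-170 266 -107 -12 -32.4 39.1 0.5" --pt "-170 266 -107 -12 -32.4 39.1 0.5" --pt "-170 266 -107 -12 -32.4 39.1 0.5" --pt "-170 266 -107 -12 -32.4 39.1 0.5" --pt "-170 266 -107 -12 -32.4 39.1 0.5"

```text
time_s: 19.4
position: [0.5002, 0.0373, 0.1704]
orientation: [-180.0, -0.0, -0.5]
wrist_force: [-0.8, 0.7, 1.0]
grip_width: 0.0428
gripper_force: 0.0
```

Run:
```python
from h import *
f=shot('wrist'); span(f,'spanner_adj',.177); t=shot('side'); span(t,'spanner_adj',.177)
plan([([.503,.036,.04],down(-.6),.5,1),([.503,.036,.001],down(-.6),.5,2)])
```

```text
spanner_adj 0.56 [ 0.5716  0.0336 -0.0014] [324 115]
  axis 0.88 [0.4928 0.0367] yaw -0.9 ends [0.4002 0.0381] [0.579  0.0353] len 0.17885400730423742
spanner_adj 0.57 [0.5652 0.0378 0.0039] [344 270]
  axis 0.91 [0.4848 0.0362] yaw -0.13 ends [0.3909 0.0364] [0.5612 0.036 ] len 0.17031744495635953
5 x [2.3, 1.1, 131.4, -0.0, -0.1, 0.1, 0.5]
3 x [2.2, 1.1, 170.4, -0.0, -0.1, 0.1, 0.5]
```

arm_command --pt "2 1 40 0 0 0 0.5" --pt "2 1 80 0 0 0 0.5" --pt "2 1 120 0 0 0 0.5" --pt "2 1 150 0 0 0 0.5" --pt "2 1 169 0 0 0 0.5" --pt "2 1 169 0 0 0 0.5" --pt "2 1 169 0 0 0 0.5" --pt "2 1 169 0 0 0 0" --pt "2 1 169 0 0 0 0" --pt "2 1 169 0 0 0 0" --pt "2 1 169 0 0 0 0" --pt "2 1 169 0 0 0 0" --newtons 50

```text
time_s: 20.7
position: [0.5034, 0.0355, 0.003]
orientation: [-180.0, -0.2, -0.6]
wrist_force: [-0.2, 0.4, 3.4]
grip_width: 0.0163
gripper_force: 50.3
```

Run:
```python
from h import *
s=r.state(); print(s['position'],s['orientation'],s['wrist_force'],s['grip_width'],s['gripper_force'])
A=hang(0,np.array([.066,0,.003]),.065); p,R0=cur(); n=rackR()[:,2]
plan([(p+[0,0,.15],R0,0,0),([0.50,0.20,0.27],down(20),0,0),(A[0]+.05*n,A[1],0,0),(*A,0,2)])
```

```text
[0.50338577 0.03546317 0.00301539] [-1.79966670e+02 -1.74194687e-01 -6.30458056e-01] [-0.15040171  0.36772343  3.36169845] 0.01627468460918582 50.268555879592896
q5 30.4
4 x [0.5, -0.1, -150.0, 0.0, 0.0, 0.0, 0]
6 x [-4.4, -164.6, -266.9, -0.0, -0.2, -20.6, 0]
6 x [23.3, -266.5, -176.0, 12.0, 32.4, -39.1, 0]
4 x [47.6, -287.3, -137.6, 12.0, 32.4, -39.1, 0]
```

arm_command --pt "0 0 -40 0 0 0 0" --pt "0 0 -80 0 0 0 0" --pt "0 0 -150 0 0 0 0" --pt "0 0 -150 0 0 0 0" --pt "-4 -165 -267 0 0 -20 0" --pt "-4 -165 -267 0 0 -20 0" --pt "-4 -165 -267 0 0 -20 0" --pt "-4 -165 -267 0 0 -20 0" --pt "-4 -165 -267 0 0 -20 0" --pt "23 -266 -176 12 32.4 -39.1 0" --pt "23 -266 -176 12 32.4 -39.1 0" --pt "23 -266 -176 12 32.4 -39.1 0" --pt "23 -266 -176 12 32.4 -39.1 0" --pt "23 -266 -176 12 32.4 -39.1 0" --pt "23 -266 -176 12 32.4 -39.1 0" --pt "48 -287 -138 12 32.4 -39.1 0" --pt "48 -287 -138 12 32.4 -39.1 0" --pt "48 -287 -138 12 32.4 -39.1 0" --pt "48 -287 -138 12 32.4 -39.1 0" --pt "48 -287 -138 12 32.4 -39.1 0"

```text
time_s: 22.37
position: [0.554, 0.3218, 0.1413]
orientation: [-180.0, -34.0, 39.7]
wrist_force: [-0.4, 0.3, -1.8]
grip_width: 0.0163
gripper_force: 49.8
```

Run:
```python
from h import *
s=r.state(); print(s['position'],s['orientation'],s['grip_width'],s['q'])
p,R0=cur(); rg=p+R0.apply([.066,0,-.006]); 
f=shot('wrist'); n=px(f,rg); print('exp ring',n,'peg',px(f,PEG[0]),px(f,PEG[0]+.033*rackR()[:,2]))
print(redtip(f,n))
cv2.imwrite('pics/h6.png',cv2.resize(f['pixels'][20:260,160:480],(640,480))[:,:,::-1])
```

```text
[0.55404085 0.32182124 0.14129434] [-179.9610631   -33.98141859   39.6888978 ] 0.016264009510405034 [ 20.85606339  -6.07320752 121.69114633  19.23022769  33.34987583
  57.96069918]
exp ring [321 125] peg [320 109] [319 116]
(np.float64(318.6981132075472), np.float64(113.15723270440252), np.int64(159), np.int64(313), np.int64(324), np.int64(105), np.int64(121))
```

View pics/h6.png

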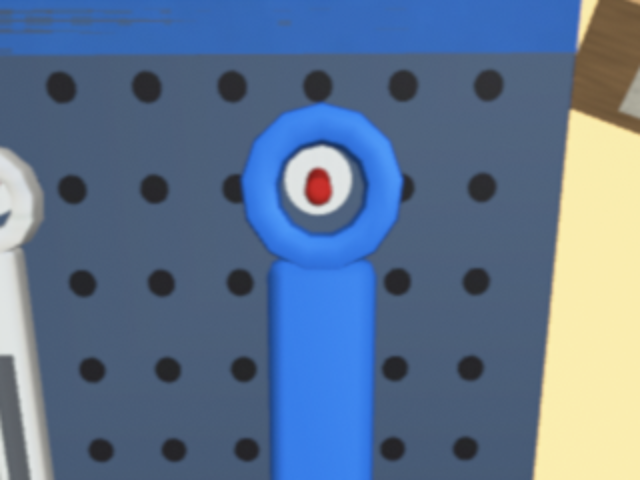

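Run:
```python
from h import *
f=shot('wrist'); rg=ringtool(f,321,114,-.007); print(rg)
rg[2]=.003
hangplan(0,rg)
```

```text
[ 6.91673439e-02  7.94075695e-05 -7.00000000e-03]
q5 29.3
q5 25.3
3 x [-3.0, -0.7, 10.8, -0.0, -0.1, -0.0, 0]
4 x [1.7, -0.7, 56.5, -0.0, -0.1, -0.0, 0]
4 x [1.7, -0.7, 56.5, -0.0, -0.1, -0.0, 0.4]
3 x [-8.6, -0.7, -42.9, -0.0, -0.1, -0.0, 0.4]
```

arm_command --pt "-3 -0.7 11 0 0 0 0" --pt "-3 -0.7 11 0 0 0 0" --pt "-3 -0.7 11 0 0 0 0" --pt "-1 -0.7 30 0 0 0 0" --pt "1 -0.7 50 0 0 0 0" --pt "1.7 -0.7 56 0 0 0 0" --pt "1.7 -0.7 56 0 0 0 0" --pt "1.7 -0.7 56 0 0 0 0" --pt "1.7 -0.7 56 0 0 0 0.4" --pt "1.7 -0.7 56 0 0 0 0.4" --pt "1.7 -0.7 56 0 0 0 0.4" --pt "1.7 -0.7 56 0 0 0 0.4" --pt "-3 -0.7 10 0 0 0 0.4" --pt "-8.6 -0.7 -43 0 0 0 0.4" --pt "-8.6 -0.7 -43 0 0 0 0.4" --pt "-8.6 -0.7 -43 0 0 0 0.4"

```text
time_s: 23.8
position: [0.5306, 0.3022, 0.1768]
orientation: [179.9, -34.4, 39.7]
wrist_force: [-0.2, -0.7, 1.1]
grip_width: 0.0339
gripper_force: 0.0
```

Run:
```python
from h import *
f=shot('wrist'); chk(f); print(r.state()['q'],cur()[0])
t=shot('top'); find(t,['tray','tray_mouth','spacer4','case_in','lid_edge','mat_mid'],.25); s=shot('side'); find(s,['tray','tray_mouth','spacer4','case_in','lid_edge','mat_mid'],.25)
i=cv2.resize(f['pixels'],(400,300)); cv2.imwrite('pics/h7.png',np.vstack([np.hstack([i,cv2.resize(s['pixels'],(400,300))]),np.hstack([cv2.resize(t['pixels'][150:300,320:560],(400,300)),cv2.resize(s['pixels'][270:430,260:420],(400,300))])])[:,:,::-1])
```

```text
peg1 0.93 [0.5239 0.5072 0.125 ] [ 45 108]
peg1 0.82 [0.5789 0.4482 0.1214] [184 105]
peg1 0.81 [0.628  0.3862 0.1265] [316 102]
spanner_large 0.58 [0.5235 0.5093 0.1251] [ 42 106] rack frame mm [[-1.8, 163.3, 0.9], [-1.8, 83.3, 0.9], [-1.8, 3.3, 0.9]]
spanner_small 0.97 [0.5744 0.4485 0.1184] [180 113] rack frame mm [[-5.8, 84.0, -4.5], [-5.8, 4.0, -4.5], [-5.8, -76.0, -4.5]]
spanner_adj 0.6 [0.6251 0.3793 0.1188] [322 120] rack frame mm [[-9.6, -1.6, -0.8], [-9.6, -81.6, -0.8], [-9.6, -161.6, -0.8]]
[ 19.69195284 -12.50659032 124.22536414  18.35182568  37.54744612
  58.47311502] [0.52891715 0.30237063 0.16972303]
tray 0.92 [ 0.2256  0.2758 -0.0027] [220 345]
tray 0.72 [ 0.5083 -0.1721  0.003 ] [401 226]
tray 0.59 [ 0.1598 -0.3248 -0.0004] [468 368]
tray 0.31 [ 0.5275 -0.1681  0.0087] [399 218]
tray_mouth 0.82 [ 0.5043 -0.2295  0.0074] [424 227]
tray_mouth 0.7 [ 0.1854 -0.375   0.0037] [489 357]
tray_mouth 0.62 [0.1776 0.293  0.002 ] [213 366]
spacer4 0.62 [ 0.4857 -0.1709  0.0093] [401 235]
spacer4 0.56 [ 0.4884 -0.1404  0.0057] [388 234]
spacer4 0.55 [ 0.5263 -0.1656  0.0085] [398
[... 776 characters left out ...]
[230 422]
tray_mouth 0.3 [0.7736 0.0533 0.0028] [408 257]
spacer4 0.6 [ 0.4908 -0.1401  0.0063] [333 322]
spacer4 0.54 [6.339e-01 1.271e-01 2.000e-04] [359 247]
spacer4 0.49 [0.6232 0.3877 0.1224] [338 166]
spacer4 0.48 [ 0.5302 -0.1384  0.0065] [347 319]
spacer4 0.48 [ 6.54e-01  9.60e-03 -5.00e-04] [375 274]
spacer4 0.46 [ 0.4868 -0.1597  0.0064] [333 328]
spacer4 0.45 [ 0.6381 -0.0621 -0.0021] [376 294]
spacer4 0.36 [ 0.5223 -0.1653  0.0032] [346 328]
case_in 0.58 [ 0.5212 -0.3722  0.0042] [365 396]
lid_edge 0.65 [ 0.5134 -0.4426  0.1857] [377 387]
lid_edge 0.63 [ 0.4864 -0.1631  0.0054] [333 329]
mat_mid 0.8 [ 0.4851 -0.1465  0.0058] [331 324]
mat_mid 0.69 [0.7703 0.0517 0.0018] [407 258]
```

View pics/h7.png

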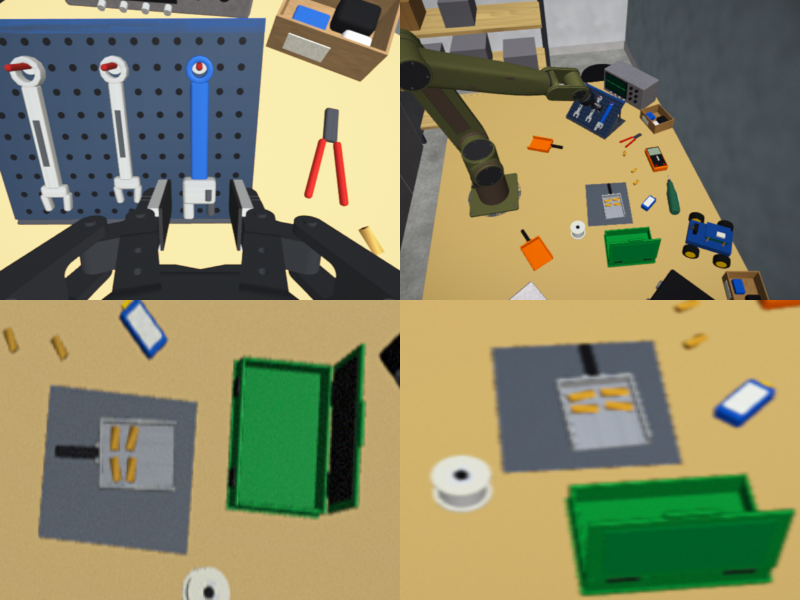

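```bash
cat >> h.py <<'E'
def trayT(yaw,theta=0): return R.from_euler('z',yaw,degrees=True)*R.from_euler('y',theta,degrees=True)
def trayTool(T,beta): return T*R.from_euler('y',-beta,degrees=True)*R.from_matrix(np.diag([-1.,1,-1]))
E
python3 - <<'E'
from h import *
Q=trayTool(trayT(-92.6),0); print(Q.as_euler('xyz',degrees=True))
plan([([.51,-.06,.22],Q,.5,2)])
E
```

```text
[180.    0.   87.4]
12 x [-177.1, 266.4, -178.1, 14.1, -32.0, -46.3, 0.5]
```

arm_command --pt "-177 266 -178 14.1 -32 -46.3 0.5" --pt "-177 266 -178 14.1 -32 -46.3 0.5" --pt "-177 266 -178 14.1 -32 -46.3 0.5" --pt "-177 266 -178 14.1 -32 -46.3 0.5" --pt "-177 266 -178 14.1 -32 -46.3 0.5" --pt "-177 266 -178 14.1 -32 -46.3 0.5" --pt "-177 266 -178 14.1 -32 -46.3 0.5" --pt "-177 266 -178 14.1 -32 -46.3 0.5" --pt "-177 266 -178 14.1 -32 -46.3 0.5" --pt "-177 266 -178 14.1 -32 -46.3 0.5" --pt "-177 266 -178 14.1 -32 -46.3 0.5" --pt "-177 266 -178 14.1 -32 -46.3 0.5" --pt "-177 266 -178 14.1 -32 -46.3 0.5"

```text
time_s: 25.83
position: [0.5096, -0.0587, 0.2195]
orientation: [-179.9, -0.0, 87.5]
wrist_force: [-0.4, -0.2, 0.2]
grip_width: 0.0426
gripper_force: 0.0
```

Run:
```python
from h import *
print(cur()[0],r.state()['q'])
f=shot('wrist','t1.png'); find(f,['tray','tray_mouth','mat_mid','case_in','lid_edge','spacer0'])
for n in ['tray']:
  for o in r.outline_of(n,f)[:1]:
    h=cv2.cvtColor(f['pixels'],cv2.COLOR_RGB2GRAY); m=o['region']&(h<60); v,u=np.nonzero(o['region'])
    c,d,a,b=axis(o['region'],f,.01); print('tray ax',c,d,a,b,o['score'])
```

```text
[ 0.50961484 -0.05874797  0.21952594] [-1.25682457e+01 -1.00665739e+01  1.12519487e+02 -9.97481045e-03
  7.76032313e+01 -1.00368806e+01]
tray 0.58 [ 0.5078 -0.1722  0.002 ] [324 318]
tray_mouth 0.88 [ 0.5054 -0.2253  0.005 ] [324 369]
lid_edge 0.54 [ 0.5062 -0.2258  0.0017] [325 368]
spacer0 0.96 [ 0.4871 -0.1424  0.0093] [300 293]
spacer0 0.92 [ 0.5283 -0.1648  0.0091] [346 314]
spacer0 0.79 [ 0.6537  0.0096 -0.0052] [488 112]
spacer0 0.7 [ 0.4904 -0.1644  0.0088] [305 315]
spacer0 0.68 [ 0.6449 -0.0637  0.0021] [476 199]
spacer0 0.58 [ 0.5239 -0.1414  0.0087] [340 290]
tray ax [ 0.50797898 -0.16030252] [0.04864524 0.99881612] -0.10768480102482668 0.07672653427467527 0.97
```

View pics/t1.png

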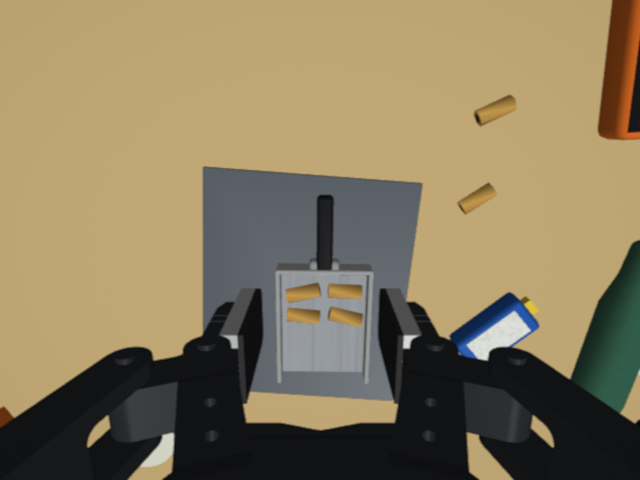

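Run:
```python
from h import *
f=shot('wrist')
e=ray(f,325,197,.024); b=ray(f,325,262,.024); print('handle end',e,b,np.degrees(np.arctan2(*(b-e)[[1,0]])))
for u,v,z in ((203,167,.003),(421,183,.003),(203,320,.003),(392,401,.003)): print(ray(f,u,v,z))
for z in(.023,): print('mouth corners',ray(f,280,383,z),ray(f,367,383,z),'back',ray(f,277,267,z),ray(f,373,267,z))
m=np.array([np.cos(np.radians(-92.5)),np.sin(np.radians(-92.5)),0])
G=e+.03*m; print('grip',G)
T=trayT(-92.5)
for be in (30,):
    Q=trayTool(T,be); zt=Q.apply([0,0,1]); 
    tip=np.array([G[0],G[1],.011])
    plan([(tip-.08*zt,Q,.5,0),(tip,Q,.5,2)])
```

```text
handle end [ 0.51370187 -0.05269073  0.024     ] [ 0.51143156 -0.10904448  0.024     ] -92.30700878448935
[ 0.41053923 -0.02600047  0.003     ]
[ 0.59718518 -0.04784396  0.003     ]
[ 0.39342319 -0.16937147  0.003     ]
[ 0.5727833  -0.26687984  0.003     ]
mouth corners [ 0.46445005 -0.22731055  0.023     ] [ 0.54594745 -0.23084414  0.023     ] back [ 0.46984669 -0.11214988  0.023     ] [ 0.55264238 -0.11574386  0.023     ]
grip [ 0.51239329 -0.08266218  0.024     ]
5 x [16.9, 3.6, 139.6, -0.0, -30.0, -0.0, 0.5]
4 x [-23.1, 3.6, 208.9, -0.0, -30.0, -0.0, 0.5]
```

arm_command --pt "17 3.6 140 0 -30 0 0.5" --pt "17 3.6 140 0 -30 0 0.5" --pt "17 3.6 140 0 -30 0 0.5" --pt "17 3.6 140 0 -30 0 0.5" --pt "17 3.6 140 0 -30 0 0.5" --pt "17 3.6 140 0 -30 0 0.5" --pt "0 3.6 170 0 -30 0 0.5" --pt "-15 3.6 195 0 -30 0 0.5" --pt "-23 3.6 209 0 -30 0 0.5" --pt "-23 3.6 209 0 -30 0 0.5" --pt "-23 3.6 209 0 -30 0 0.5" --pt "-23 3.6 209 0 -30 0 0" --pt "-23 3.6 209 0 -30 0 0" --pt "-23 3.6 209 0 -30 0 0" --pt "-23 3.6 209 0 -30 0 0" --pt "-23 3.6 209 0 -30 0 0" --newtons 90

```text
time_s: 27.62
position: [0.514, -0.0827, 0.0133]
orientation: [179.8, 30.1, 87.4]
wrist_force: [-1.8, 1.4, 6.6]
grip_width: 0.0113
gripper_force: 87.8
```

Run:
```python
from h import *
s=r.state(); print(s['q'],s['wrist_force'],s['grip_width'],s['gripper_force'])
p,R0=cur(); print(p)
t=shot('top'); find(t,['tray','mat_mid','tray_mouth'])
T=trayT(-92.5); o=np.array([.5085,-.1725,.003]); np.save('tr.npy',np.r_[R0.inv().apply(o-p),(R0.inv()*T).as_quat()])
rel=(R0.inv()*T); lip_t=np.array([.055,0,.003])
def pose(lip,th,yaw=-92.5):
    Tn=trayT(yaw,th); Rn=Tn*rel.inv(); on=np.array(lip)-Tn.apply(lip_t); return on-Rn.apply(R0.inv().apply(o-p)),Rn
L=[.517,-.350,.095]
w_=[(p+[0,0,.11],R0,0,0),(*pose([L[0],L[1],.11],0),0,1),(*pose(L,20),0,0)]
for th in (26,30,34,38,42,48,54,60): w_.append((*pose(L,th),0,0))
for a in w_: print(np.round(a[0],3),np.round(a[1].apply([0,0,1]),2))
plan(w_)
```

```text
[  0.18712889   8.84909735 120.11619481 -36.13114289  58.16986533
  24.19227063] [-1.7577078   1.40526473  6.63946769] 0.011338678535872343 87.79594214865938
[ 0.51399542 -0.08273714  0.01333696]
tray 0.84 [ 0.2257  0.273  -0.0032] [222 345]
tray 0.83 [ 0.5079 -0.1746  0.0033] [402 226]
tray 0.78 [ 0.1583 -0.3255  0.0025] [469 369]
mat_mid 0.93 [ 0.4874 -0.1451  0.0051] [390 235]
mat_mid 0.63 [ 0.66   -0.1886 -0.0049] [405 166]
tray_mouth 0.94 [0.1781 0.2901 0.0035] [214 366]
tray_mouth 0.73 [ 0.1874 -0.377   0.0061] [490 356]
tray_mouth 0.72 [ 0.5052 -0.2272  0.0061] [423 227]
[ 0.514 -0.083  0.123] [-0.02 -0.5  -0.87]
[ 0.525 -0.205  0.117] [-0.02 -0.5  -0.87]
[ 0.524 -0.217  0.151] [-0.01 -0.18 -0.98]
[ 0.524 -0.223  0.165] [-0.   -0.07 -1.  ]
[ 0.524 -0.228  0.174] [ 0. -0. -1.]
[ 0.524 -0.234  0.182] [ 0.01  0.07 -1.  ]
[ 0.523 -0.24   0.19 ] [ 0.01  0.14 -0.99]
[ 0.523 -0.247  0.197] [ 0.01  0.21 -0.98]
[ 0.523 -0.259  0.208] [ 0.02  0.31 -0.95]
[ 0.522 -0.271  0.217] [ 0.02  0.4  -0.91]
[ 0.521 -0.284  0.224] [ 0.02  0.5  -0.87]
3 x [-55.2, 0.3, -95.2, -0.0, 0.0, 0.0, 0]
5 x [-157.7, 16.5, -28.8, -0.0, 0.0, 0.0, 0]
3 x [-184.5, 16.6, -52.7, 0.0, 20.0, 0.0, 0]
1 x [-197.1, 16.7, -61.2, 0.0, 26.0, 0.1, 0]
1 x [-206.0, 16.7, -66.1, 0.0, 30.0, 0.1, 0]
1 x [-215.1, 16.7, -70.4, 0.1, 34.0, 0.1, 0]
1 x [-224.6, 16.7, -74.0, 0.1, 38.0, 0.1, 0]
1 x [-234.3, 16.8, -77.0, 0.1, 42.0, 0.1, 0]
1 x [-249.1, 16.8, -80.1, 0.1, 48.0, 0.1, 0]
1 x [-264.2, 16.8, -81.7, 0.1, 54.0, 0.1, 0]
1 x [-279.4, 16.8, -81.7, 0.1, 60.0, 0.1, 0]
```

arm_command --pt "-14 0 -25 0 0 0 0" --pt "-30 0 -52 0 0 0 0" --pt "-45 0 -78 0 0 0 0" --pt "-55 0.3 -95 0 0 0 0" --pt "-70 3 -85 0 0 0 0" --pt "-90 6 -72 0 0 0 0" --pt "-110 9 -59 0 0 0 0" --pt "-130 12 -46 0 0 0 0" --pt "-148 15 -35 0 0 0 0" --pt "-158 16.5 -29 0 0 0 0" --pt "-158 16.5 -29 0 0 0 0" --pt "-158 16.5 -29 0 0 0 0"

```text
time_s: 28.82
position: [0.5231, -0.2055, 0.1149]
orientation: [-180.0, 30.0, 87.4]
wrist_force: [1.2, 0.2, -2.4]
grip_width: 0.0115
gripper_force: 88.8
```

Run:
```python
from h import *
s=r.state(); print(s['position'],s['orientation'],s['q'],s['wrist_force'],s['grip_width'])
t=shot('top');g=shot('side'); find(t,['tray_mouth','tray'],.5); find(g,['tray_mouth','tray'],.5)
cv2.imwrite('pics/t2.png',np.hstack([cv2.resize(t['pixels'][150:300,360:560],(400,300)),cv2.resize(g['pixels'][280:430,280:480],(400,300))])[:,:,::-1])
```

```text
[ 0.52310168 -0.20551185  0.11485403] [-179.96165748   29.96667212   87.38329763] [-13.08427696   0.98489175 116.657489   -34.10060726  61.20118251
   6.04700848] [ 1.19553345  0.1663169  -2.42762727] 0.011466892148949574
tray_mouth 0.89 [ 0.514  -0.3507  0.1055] [484 218]
tray_mouth 0.89 [ 0.1846 -0.3753  0.0037] [489 357]
tray_mouth 0.74 [0.1737 0.2926 0.0048] [213 368]
tray 0.65 [ 0.2251  0.2688 -0.0014] [223 346]
tray 0.64 [ 0.1579 -0.3247 -0.0004] [468 369]
tray_mouth 0.94 [ 0.186  -0.3733  0.0016] [230 423]
tray_mouth 0.78 [ 0.5156 -0.3465  0.1068] [363 367]
tray_mouth 0.69 [0.1759 0.2936 0.0069] [209 228]
tray 0.83 [ 0.5142 -0.2895  0.106 ] [357 347]
tray 0.68 [0.2275 0.27   0.0021] [225 232]
tray 0.63 [ 1.641e-01 -3.243e-01 -1.000e-04] [220 406]
```

View pics/t2.png

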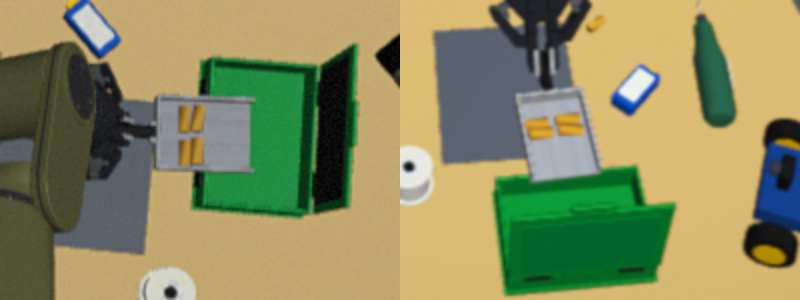

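arm_command --pt "-9 0 -8 0 7 0 0" --pt "-18 0 -16 0 14 0 0" --pt "-27 0 -24 0 20 0 0" --pt "-33 0 -28 0 23 0 0" --pt "-39 0 -32 0 26 0 0" --pt "-43.5 0 -34.5 0 28 0 0" --pt "-48 0 -37 0 30 0 0" --pt "-53 0 -39 0 32 0 0" --pt "-57 0 -41 0 34 0 0" --pt "-62 0 -43 0 36 0 0" --pt "-67 0 -45 0 38 0 0" --pt "-77 0 -48 0 42 0 0" --pt "-91 0 -51 0 48 0 0" --pt "-106 0 -53 0 54 0 0" --pt "-122 0 -53 0 60 0 0" --pt "-122 0 -53 0 60 0 0" --pt "-122 0 -53 0 60 0 0" --pt "-122 0 -53 0 60 0 0" --pt "-122 0 -53 0 60 0 0" --pt "-122 0 -53 0 60 0 0"

```text
time_s: 30.78
position: [0.52, -0.2835, 0.2223]
orientation: [-180.0, -29.9, 87.5]
wrist_force: [0.5, -0.5, -1.7]
grip_width: 0.0117
gripper_force: 88.8
```

Run:
```python
from h import *
s=r.state(); print(s['position'],s['orientation'],s['q'],s['wrist_force'],s['grip_width'])
t=shot('top');g=shot('side'); find(t,['tray_mouth','tray','spacer0'],.35); find(g,['tray_mouth','spacer0','mat_mid'],.35)
cv2.imwrite('pics/t3.png',np.hstack([cv2.resize(t['pixels'][150:300,360:560],(400,300)),cv2.resize(g['pixels'][280:430,280:480],(400,300))])[:,:,::-1])
```

```text
[ 0.5200223  -0.2835233   0.22229489] [-179.97326567  -29.9230363    87.51954325] [-43.92421072  10.64220744  95.06032545  22.02028646  94.79674961
 -43.60367486] [ 0.54027201 -0.4748619  -1.69198116] 0.01169662692594407
tray_mouth 0.96 [0.1784 0.2934 0.002 ] [213 365]
tray_mouth 0.7 [ 0.5103 -0.3483  0.0946] [482 220]
tray 0.86 [ 0.5195 -0.3222  0.1416] [476 214]
spacer0 0.63 [0.635  0.131  0.0032] [277 178]
spacer0 0.63 [ 6.493e-01  1.290e-02 -5.000e-04] [325 172]
spacer0 0.37 [ 0.6414 -0.0626  0.0019] [355 174]
tray_mouth 0.86 [ 1.859e-01 -3.707e-01 -2.000e-04] [230 422]
tray_mouth 0.68 [0.1749 0.2955 0.0038] [208 229]
tray_mouth 0.58 [ 0.5144 -0.3457  0.0926] [362 369]
spacer0 0.42 [0.6532 0.0083 0.001 ] [375 274]
mat_mid 0.89 [ 0.4858 -0.1463  0.0039] [332 325]
```

View pics/t3.png

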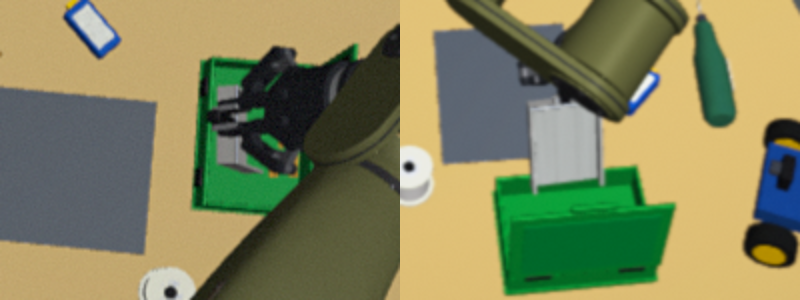

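Run:
```python
from h import *
t=shot('top'); i=t['pixels'].astype(int); h=cv2.cvtColor(t['pixels'],cv2.COLOR_RGB2HSV)
m=np.zeros(i.shape[:2],np.uint8); m[185:285,335:445]=((h[...,1]<95)&(h[...,2]<140)&(np.abs(i[...,0]-i[...,2])<45)&(i[...,2]>i[...,0]))[185:285,335:445]
n,l,st,_=cv2.connectedComponentsWithStats(m); k=1+st[1:,4].argmax(); v,u=np.nonzero(l==k); print(st[k])
P=np.array([ray(t,a,b,.003)[:2] for a,b in zip(u,v)]); print(cv2.minAreaRect((P*1000).astype(np.float32)))
mid=np.array([.487,-.1455]); p0=np.array([.5140,-.0827,.0145]); o=np.array([.5085,-.1725])
mid=np.array(cv2.minAreaRect((P*1000).astype(np.float32))[0])/1000
tg=p0.copy(); tg[:2]+=mid-o; print(mid,tg)
p,R0=cur(); Q=trayTool(trayT(-92.5),30)
plan([([.523,-.247,.20],R0*R.from_rotvec([0,-20,0],degrees=True),0,0),([.523,-.2055,.14],Q,0,0),(tg+[0,0,.05],Q,0,1),(tg,Q,0,2),(tg,Q,.3,4),(tg-Q.apply([0,0,.1]),Q,.5,0)])
```

```text
[ 344  193   94   84 6621]
((489.289306640625, -145.99978637695312), (217.29336547851562, 186.62489318847656), 83.17561340332031)
[ 0.48928931 -0.14599979] [ 0.49478931 -0.05619979  0.0145    ]
3 x [21.7, 1.5, 38.0, -0.0, -20.0, 0.0, 0]
6 x [27.7, -0.4, 110.7, -0.0, -60.0, -0.1, 0]
6 x [118.1, -35.2, 250.0, -0.0, -60.0, -0.1, 0]
4 x [93.1, -35.2, 293.3, -0.0, -60.0, -0.1, 0]
4 x [93.1, -35.2, 293.3, -0.0, -60.0, -0.1, 0.3]
3 x [179.7, -35.3, 243.2, -0.0, -60.0, -0.1, 0.5]
```

arm_command --pt "22 1.5 38 0 -20 0 0" --pt "22 1.5 38 0 -20 0 0" --pt "22 1.5 38 0 -20 0 0" --pt "28 0 111 0 -60 0 0" --pt "28 0 111 0 -60 0 0" --pt "28 0 111 0 -60 0 0" --pt "28 0 111 0 -60 0 0" --pt "28 0 111 0 -60 0 0" --pt "28 0 111 0 -60 0 0" --pt "28 0 111 0 -60 0 0" --pt "118 -35 250 0 -60 0 0" --pt "118 -35 250 0 -60 0 0" --pt "118 -35 250 0 -60 0 0" --pt "118 -35 250 0 -60 0 0" --pt "118 -35 250 0 -60 0 0" --pt "118 -35 250 0 -60 0 0" --pt "112 -35 260 0 -60 0 0" --pt "106 -35 271 0 -60 0 0" --pt "100 -35 282 0 -60 0 0" --pt "96 -35 288 0 -60 0 0"

```text
time_s: 32.9
position: [0.4941, -0.0574, 0.0185]
orientation: [-179.8, 30.0, 87.4]
wrist_force: [-1.1, 0.1, -2.6]
grip_width: 0.0114
gripper_force: 88.7
```

Run:
```python
from h import *
Q=trayTool(trayT(-92.5),30); tg=np.array([ 0.4948,-0.0562,0.0140]); p,R0=cur(); print(p,r.state()['wrist_force'])
t=shot('top'); find(t,['tray','tray_mouth'],.4)
plan([(tg,R0,0,2),(tg,R0,.3,4),(tg-R0.apply([0,0,.1]),R0,.5,0),([.6,-.02,.2],down(-30),.5,0)])
```

```text
[ 0.49409455 -0.05736229  0.01851673] [-1.08081924  0.10874381 -2.59743485]
tray 0.78 [ 0.4897 -0.1458  0.0064] [390 234]
tray 0.72 [ 0.2248  0.2749 -0.0012] [221 346]
tray 0.58 [ 0.1589 -0.3233 -0.0014] [467 368]
tray_mouth 0.89 [ 0.4825 -0.2026  0.0119] [414 236]
tray_mouth 0.75 [0.5276 0.5059 0.1226] [109 218]
tray_mouth 0.72 [0.1758 0.2905 0.0004] [214 366]
tray_mouth 0.71 [ 0.1848 -0.3768  0.0051] [490 357]
tray_mouth 0.56 [0.6277 0.3871 0.1259] [161 173]
tray_mouth 0.45 [0.6353 0.1277 0.0046] [279 178]
3 x [3.5, 0.7, 4.1, 0.0, 0.0, 0.1, 0]
4 x [3.5, 0.7, 4.1, 0.0, 0.0, 0.1, 0.3]
3 x [3.4, 0.7, -95.9, 0.0, 0.0, 0.1, 0.5]
18 x [-54.3, 103.5, -177.7, 30.5, 18.8, 114.3, 0.5]
```

Run:
```python
from h import *
p,R0=cur(); tg=np.array([ 0.4948,-0.0562,0.0140])
plan([(tg-R0.apply([0,0,.1]),R0,.5,0),([.60,-.02,.24],down(87.5),.6,2)])
```

```text
3 x [3.5, 0.7, -95.9, 0.0, 0.0, 0.0, 0.5]
7 x [-74.3, 103.4, -212.3, -0.2, 30.0, -0.1, 0.6]
```

arm_command --pt "3.5 0.7 4 0 0 0 0" --pt "3.5 0.7 4 0 0 0 0" --pt "3.5 0.7 4 0 0 0 0" --pt "3.5 0.7 4 0 0 0 0.35" --pt "3.5 0.7 4 0 0 0 0.35" --pt "3.5 0.7 4 0 0 0 0.35" --pt "3.5 0.7 4 0 0 0 0.35" --pt "3.5 0.7 4 0 0 0 0.35" --pt "3.5 0.7 -20 0 0 0 0.35" --pt "3.5 0.7 -60 0 0 0 0.35" --pt "3.5 0.7 -96 0 0 0 0.35" --pt "3.5 0.7 -96 0 0 0 0.35"

```text
time_s: 34.05
position: [0.5029, -0.0029, 0.1089]
orientation: [179.2, 29.9, 87.2]
wrist_force: [0.8, -0.6, -0.2]
grip_width: 0.0301
gripper_force: 0.0
```

arm_command --pt "-78 103 -116 0 30 0 0.6" --pt "-78 103 -116 0 30 0 0.6" --pt "-78 103 -116 0 30 0 0.6" --pt "-78 103 -116 0 30 0 0.6" --pt "-78 103 -116 0 30 0 0.6" --pt "-78 103 -116 0 30 0 0.6" --pt "-78 103 -116 0 30 0 0.6" --pt "-78 103 -116 0 30 0 0.6"

```text
time_s: 34.72
position: [0.5988, -0.0189, 0.2384]
orientation: [-179.7, 0.1, 87.5]
wrist_force: [0.1, 0.5, -0.6]
grip_width: 0.0515
gripper_force: 0.0
```

```bash
cat >> h.py <<'E'
def spac(f,zmax=.03):
    for o in r.outline_of('spacer4',f):
        if o['score']<.25 or o['region'].sum()<20: continue
        v,u=np.nonzero(o['region']); P=np.array([ray(f,a,b,.009)[:2] for a,b in zip(u,v)]); rc=cv2.minAreaRect((P*1000).astype(np.float32))
        c=P.mean(0); d=np.linalg.svd(P-c,full_matrices=False)[2][0]
        print('spacer',round(o['score'],2),np.round(c,4),'axis yaw',np.round(np.degrees(np.arctan2(d[1],d[0])),1),np.round(rc[1],0),(int(u.mean()),int(v.mean())))
E
python3 - <<'E'
from h import *
print(cur()[0],r.state()['q'])
f=shot('wrist','s1.png'); spac(f); find(f,['spacer4']); t=shot('top'); find(t,['tray','tray_mouth','mat_mid'],.4); spac(t)
g=shot('side'); find(g,['tray','tray_mouth'],.4)
i=f['pixels']; cv2.imwrite('pics/s1.png',np.hstack([cv2.resize(i,(400,300)),cv2.resize(t['pixels'][150:300,330:550],(400,300))])[:,:,::-1])
E
```

```text
[ 0.59880067 -0.01889178  0.23839741] [-6.90081781e+00  6.64174917e-01  1.00632303e+02 -8.65273493e-02
  7.90005570e+01 -4.34388914e+00]
spacer 0.82 [ 0.6442 -0.061 ] axis yaw -148.6 [30. 14.] (372, 240)
spacer 0.74 [0.6375 0.127 ] axis yaw -118.3 [31. 13.] (362, 17)
spacer 0.65 [0.6548 0.0109] axis yaw -156.7 [31. 14.] (383, 161)
spacer 0.51 [ 0.4909 -0.1094] axis yaw -77.7 [184.  92.] (214, 293)
spacer4 0.95 [ 0.6463 -0.0625  0.0053] [374 241]
spacer4 0.65 [ 0.6531  0.0127 -0.0028] [380 158]
spacer4 0.62 [0.6365 0.1274 0.0053] [360  18]
tray 0.76 [ 0.1574 -0.3226 -0.0006] [467 369]
tray 0.73 [ 0.4918 -0.1478  0.003 ] [391 233]
tray 0.62 [ 0.2266  0.2721 -0.0027] [222 345]
tray_mouth 0.72 [ 0.4858 -0.1988  0.0062] [412 235]
tray_mouth 0.69 [ 0.1839 -0.3766  0.0027] [489 358]
tray_mouth 0.58 [0.1773 0.2906 0.003 ] [214 366]
mat_mid 0.66 [0.6245 0.3832 0.1256] [163 175]
spacer 0.64 [0.6342 0.1275] axis yaw -113.9 [27. 12.] (278, 177)
spacer 0.63 [0.6508 0.0107] axis yaw -157.3 [28.  8.] (325, 170)
spacer 0.56 [ 0.5239 -0.4336] axis yaw 175.9 [10. 27.] (507, 217)
spacer 0.53 [ 0.4861 -0.43  ] axis yaw 171.8 [10. 25.] (506, 232)
spacer 0.45 [ 0.3353 -0.27  ] axis yaw -96.0 [66. 56.] (443, 295)
tray 0.97 [ 1.612e-01 -3.252e-01 -3.000e-04] [218 406]
tray 0.71 [ 0.4875 -0.1398  0.0046] [332 322]
tray 0.57 [ 0.2274  0.2701 -0.0006] [225 233]
tray_mouth 0.94 [ 0.1844 -0.3675  0.0018] [229 421]
tray_mouth 0.75 [ 0.4847 -0.1999  0.0064] [336 340]
tray_mouth 0.62 [0.1768 0.2932 0.008 ] [209 228]
```

View pics/s1.png

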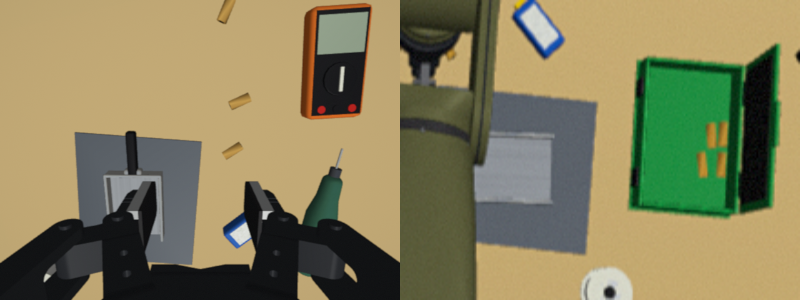

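Run:
```python
from h import *
plan([([.644,-.0615,.09],down(31.4),.4,0),([.644,-.0615,.002],down(31.4),.4,1),([.644,-.0615,.10],down(31.4),0,0)])
```

```text
9 x [-40.1, 45.3, 151.3, -0.0, 0.0, 56.0, 0.4]
4 x [-40.0, 45.4, 239.3, -0.0, 0.0, 56.0, 0.4]
3 x [-40.1, 45.3, 141.3, -0.0, 0.0, 56.0, 0]
```

arm_command --pt "-40 45 100 0 0 56 0.4" --pt "-40 45 151 0 0 56 0.4" --pt "-40 45 151 0 0 56 0.4" --pt "-40 45 151 0 0 56 0.4" --pt "-40 45 151 0 0 56 0.4" --pt "-40 45 151 0 0 56 0.4" --pt "-40 45 151 0 0 56 0.4" --pt "-40 45 151 0 0 56 0.4" --pt "-40 45 180 0 0 56 0.4" --pt "-40 45 210 0 0 56 0.4" --pt "-40 45 232 0 0 56 0.4" --pt "-40 45 239 0 0 56 0.4" --pt "-40 45 239 0 0 56 0.4" --pt "-40 45 239 0 0 56 0" --pt "-40 45 239 0 0 56 0" --pt "-40 45 239 0 0 56 0" --pt "-40 45 239 0 0 56 0" --pt "-40 45 200 0 0 56 0" --pt "-40 45 160 0 0 56 0" --pt "-40 45 100 0 0 56 0" --newtons 40

```text
time_s: 36.93
position: [0.6425, -0.0613, 0.123]
orientation: [-179.9, 0.2, 31.4]
wrist_force: [0.2, 0.2, -0.8]
grip_width: 0.0119
gripper_force: 39.8
```

Run:
```python
from h import *
s=r.state(); print(s['position'],s['orientation'],s['grip_width'],s['gripper_force'])
plan([([.59,-.25,.16],down(10),0,0),([.56,-.36,.14],down(0),0,0),([.56,-.36,.042],down(0),0,1),([.56,-.36,.042],down(0),.35,3),([.56,-.36,.15],down(0),.35,0)])
```

```text
[ 0.64245869 -0.06134901  0.12302779] [-1.79890156e+02  1.69570183e-01  3.14217893e+01] 0.011868391196855564 39.84016299247742
5 x [-143.2, 133.6, -36.8, -0.1, 0.2, 21.4, 0]
3 x [-226.1, 211.8, -16.7, -0.1, 0.2, 31.4, 0]
4 x [-225.8, 212.0, 81.3, -0.1, 0.2, 31.4, 0]
3 x [-225.8, 212.0, 81.3, -0.1, 0.2, 31.4, 0.35]
3 x [-226.1, 211.8, -26.7, -0.1, 0.2, 31.4, 0.35]
```

arm_command --pt "-143 134 -37 0 0 21 0" --pt "-143 134 -37 0 0 21 0" --pt "-143 134 -37 0 0 21 0" --pt "-143 134 -37 0 0 21 0" --pt "-143 134 -37 0 0 21 0" --pt "-229 217 -17 0 0 31.4 0" --pt "-229 217 -17 0 0 31.4 0" --pt "-229 217 -17 0 0 31.4 0" --pt "-229 217 20 0 0 31.4 0" --pt "-229 217 55 0 0 31.4 0" --pt "-229 217 81 0 0 31.4 0" --pt "-229 217 81 0 0 31.4 0" --pt "-229 217 81 0 0 31.4 0.35" --pt "-229 217 81 0 0 31.4 0.35" --pt "-229 217 81 0 0 31.4 0.35" --pt "-229 217 40 0 0 31.4 0.35" --pt "-229 217 0 0 0 31.4 0.35" --pt "-229 217 -37 0 0 31.4 0.35" --pt "-229 217 -37 0 0 31.4 0.35"

```text
time_s: 38.52
position: [0.5667, -0.3697, 0.1745]
orientation: [179.2, -0.9, 0.1]
wrist_force: [2.0, -0.5, 1.9]
grip_width: 0.0298
gripper_force: 0.0
```

Run:
```python
from h import *
print(cur()[0])
plan([([.62,-.12,.20],down(12),.4,0),([.654,.0112,.10],down(23.3),.4,0),([.654,.0112,.003],down(23.3),.4,1),([.654,.0112,.12],down(23.3),0,0)])
```

```text
[ 0.56674441 -0.3697003   0.17450911]
7 x [54.0, -249.3, -28.0, 0.9, -0.9, -11.9, 0.4]
5 x [86.5, -381.8, 70.8, 1.0, -0.8, -23.2, 0.4]
4 x [84.9, -383.1, 167.7, 1.0, -0.8, -23.2, 0.4]
3 x [86.8, -381.5, 50.8, 1.0, -0.8, -23.2, 0]
```

arm_command --pt "0 0 0 0 0 0 0.4" --pt "0 0 0 0 0 0 0.4" --pt "0 0 0 0 0 0 0.4" --pt "0 0 0 0 0 0 0.4"

```text
time_s: 38.85
position: [0.5607, -0.3654, 0.1585]
orientation: [-179.9, 0.2, 0.0]
wrist_force: [0.2, -0.3, -0.7]
grip_width: 0.0338
gripper_force: 0.0
```

Run:
```python
from h import *
print(cur()[0])
plan([([.62,-.12,.20],down(12),.4,0),([.654,.0112,.10],down(23.3),.4,0),([.654,.0112,.003],down(23.3),.4,1),([.654,.0112,.12],down(23.3),0,0)])
t=shot('top'); spac(t)
```

```text
[ 0.56067399 -0.36539183  0.15848223]
7 x [59.4, -245.4, -41.4, -0.1, 0.1, -12.0, 0.4]
5 x [93.7, -376.5, 58.7, -0.1, 0.1, -23.3, 0.4]
4 x [94.0, -376.3, 155.7, -0.1, 0.1, -23.3, 0.4]
3 x [93.7, -376.5, 38.7, -0.1, 0.1, -23.3, 0]
spacer 0.75 [ 0.548 -0.348] axis yaw 133.8 [144. 239.] (471, 208)
spacer 0.5 [0.6511 0.0092] axis yaw -157.6 [31. 13.] (326, 170)
spacer 0.48 [0.6344 0.1269] axis yaw -114.2 [26. 12.] (278, 177)
```

arm_command --pt "59 -245 -41 0 0 -12 0.4" --pt "59 -245 -41 0 0 -12 0.4" --pt "59 -245 -41 0 0 -12 0.4" --pt "59 -245 -41 0 0 -12 0.4" --pt "59 -245 -41 0 0 -12 0.4" --pt "59 -245 -41 0 0 -12 0.4" --pt "94 -376 59 0 0 -23.3 0.4" --pt "94 -376 59 0 0 -23.3 0.4" --pt "94 -376 59 0 0 -23.3 0.4" --pt "94 -376 59 0 0 -23.3 0.4" --pt "94 -376 59 0 0 -23.3 0.4" --pt "94 -376 90 0 0 -23.3 0.4" --pt "94 -376 125 0 0 -23.3 0.4" --pt "94 -376 150 0 0 -23.3 0.4" --pt "94 -376 156 0 0 -23.3 0.4" --pt "94 -376 156 0 0 -23.3 0.4" --pt "94 -376 156 0 0 -23.3 0" --pt "94 -376 156 0 0 -23.3 0" --pt "94 -376 156 0 0 -23.3 0" --pt "94 -376 156 0 0 -23.3 0"

```text
time_s: 40.62
position: [0.6559, 0.0097, 0.0051]
orientation: [179.9, -0.1, 23.3]
wrist_force: [-0.3, -0.8, -1.0]
grip_width: 0.0122
gripper_force: 40.3
```

Run:
```python
from h import *
print(cur()[0],r.state()['grip_width'],r.state()['gripper_force'])
p,R0=cur()
plan([(p+[0,0,.14],R0,0,0),([.60,-.20,.20],down(10),0,0),([.465,-.366,.14],down(0),0,0),([.465,-.366,.045],down(0),0,1),([.465,-.366,.045],down(0),.35,3),([.465,-.366,.15],down(0),.35,0)])
```

```text
[0.6558563  0.00966922 0.00508456] 0.012164246852478083 40.342907309532166
4 x [0.1, 0.1, -140.0, 0.0, 0.0, 0.0, 0]
6 x [-134.1, 170.6, -194.9, 0.1, -0.1, 13.3, 0]
6 x [-323.8, 269.6, -134.9, 0.0, -0.1, 23.3, 0]
4 x [-323.9, 269.5, -39.9, 0.0, -0.1, 23.3, 0]
3 x [-323.9, 269.5, -39.9, 0.0, -0.1, 23.3, 0.35]
3 x [-323.8, 269.6, -144.9, 0.0, -0.1, 23.3, 0.35]
```

arm_command --pt "0 0 -40 0 0 0 0" --pt "0 0 -80 0 0 0 0" --pt "0 0 -120 0 0 0 0" --pt "-134 171 -195 0 0 13 0" --pt "-134 171 -195 0 0 13 0" --pt "-134 171 -195 0 0 13 0" --pt "-134 171 -195 0 0 13 0" --pt "-134 171 -195 0 0 13 0" --pt "-134 171 -195 0 0 13 0" --pt "-324 270 -135 0 0 23.3 0" --pt "-324 270 -135 0 0 23.3 0" --pt "-324 270 -135 0 0 23.3 0" --pt "-324 270 -135 0 0 23.3 0" --pt "-324 270 -135 0 0 23.3 0" --pt "-324 270 -135 0 0 23.3 0" --pt "-324 270 -100 0 0 23.3 0" --pt "-324 270 -65 0 0 23.3 0" --pt "-324 270 -45 0 0 23.3 0" --pt "-324 270 -40 0 0 23.3 0" --pt "-324 270 -40 0 0 23.3 0"

```text
time_s: 42.28
position: [0.4637, -0.3652, 0.0426]
orientation: [-179.9, 0.2, 0.0]
wrist_force: [-0.3, 0.2, -0.2]
grip_width: 0.0119
gripper_force: 40.5
```

arm_command --pt "0 0 0 0 0 0 0.35" --pt "0 0 0 0 0 0 0.35" --pt "0 0 0 0 0 0 0.35" --pt "0 0 -40 0 0 0 0.35" --pt "0 0 -80 0 0 0 0.35" --pt "0 0 -120 0 0 0 0.35" --pt "0 0 -120 0 0 0 0.35" --pt "0 0 -120 0 0 0 0.35" --pt "0 0 -120 0 0 0 0.35" --pt "0 0 -120 0 0 0 0.35"

```text
time_s: 43.12
position: [0.4641, -0.3656, 0.1631]
orientation: [-180.0, 0.1, 0.0]
wrist_force: [0.3, -0.4, -0.4]
grip_width: 0.0297
gripper_force: 0.0
```

Run:
```python
from h import *
print(cur()[0],r.state()['orientation'],r.state()['grip_width'])
t=shot('top'); spac(t)
S=[.6365,.127]
plan([([.60,-.05,.20],down(40),.4,0),([*S,.12],down(61.7),.4,0),([*S,.03],down(61.7),.4,0),([*S,.003],down(61.7),.4,1)])
```

```text
[ 0.4640657  -0.36562246  0.16306407] [-1.79951193e+02  1.09959664e-01  3.14423457e-02] 0.02974771824449526
spacer 0.55 [0.6346 0.1276] axis yaw 66.9 [31. 13.] (278, 177)
spacer 0.49 [ 0.5583 -0.3685] axis yaw 177.2 [10. 27.] (480, 204)
spacer 0.49 [ 0.3385 -0.2646] axis yaw -51.8 [46. 62.] (441, 294)
9 x [136.2, -315.5, -37.6, -0.2, 0.1, -40.0, 0.4]
5 x [173.1, -492.3, 42.6, -0.2, 0.1, -61.7, 0.4]
3 x [173.3, -492.2, 132.6, -0.2, 0.1, -61.7, 0.4]
2 x [173.4, -492.1, 159.6, -0.2, 0.1, -61.7, 0.4]
```

arm_command --pt "136 -315 -38 0 0 -40 0.4" --pt "136 -315 -38 0 0 -40 0.4" --pt "136 -315 -38 0 0 -40 0.4" --pt "136 -315 -38 0 0 -40 0.4" --pt "136 -315 -38 0 0 -40 0.4" --pt "136 -315 -38 0 0 -40 0.4" --pt "136 -315 -38 0 0 -40 0.4" --pt "136 -315 -38 0 0 -40 0.4" --pt "173 -492 43 0 0 -64 0.4" --pt "173 -492 43 0 0 -64 0.4" --pt "173 -492 43 0 0 -64 0.4" --pt "173 -492 43 0 0 -64 0.4" --pt "173 -492 43 0 0 -64 0.4" --pt "173 -492 43 0 0 -64 0.4" --pt "173 -492 80 0 0 -64 0.4" --pt "173 -492 115 0 0 -64 0.4" --pt "173 -492 145 0 0 -64 0.4" --pt "173 -492 158 0 0 -64 0.4" --pt "173 -492 158 0 0 -64 0.4" --pt "173 -492 158 0 0 -64 0.4"

```text
time_s: 44.88
position: [0.6369, 0.1255, 0.005]
orientation: [-179.9, 0.1, 64.0]
wrist_force: [-0.5, -0.3, 0.3]
grip_width: 0.0341
gripper_force: 0.0
```

arm_command --pt "0 0 0 0 0 0 0" --pt "0 0 0 0 0 0 0" --pt "0 0 0 0 0 0 0" --pt "0 0 0 0 0 0 0" --pt "0 0 -40 0 0 0 0" --pt "0 0 -80 0 0 0 0" --pt "0 0 -160 0 0 0 0" --pt "0 0 -160 0 0 0 0" --pt "0 0 -160 0 0 0 0" --pt "0 0 -160 0 0 0 0" --pt "0 0 -160 0 0 0 0"

```text
time_s: 45.8
position: [0.6371, 0.1258, 0.1659]
orientation: [-180.0, 0.0, 64.0]
wrist_force: [-0.1, 0.4, -0.1]
grip_width: 0.0111
gripper_force: 39.2
```

Run:
```python
from h import *
print(cur()[0],r.state()['orientation'],r.state()['grip_width'])
plan([([.60,-.20,.18],down(20),0,0),([.51,-.364,.14],down(0),0,0),([.51,-.364,.045],down(0),0,1)])
```

```text
[0.63712034 0.125785   0.1658639 ] [-1.79989157e+02  3.59113755e-02  6.40260760e+01] 0.011077946239089679
9 x [-309.1, 109.3, -14.0, 0.0, 0.0, 44.0, 0]
5 x [-496.0, 100.2, 26.2, 0.0, 0.0, 64.0, 0]
4 x [-495.9, 100.2, 121.2, 0.0, 0.0, 64.0, 0]
```

arm_command --pt "-309 109 -14 0 0 44 0" --pt "-309 109 -14 0 0 44 0" --pt "-309 109 -14 0 0 44 0" --pt "-309 109 -14 0 0 44 0" --pt "-309 109 -14 0 0 44 0" --pt "-309 109 -14 0 0 44 0" --pt "-309 109 -14 0 0 44 0" --pt "-309 109 -14 0 0 44 0" --pt "-309 109 -14 0 0 44 0" --pt "-496 100 26 0 0 64 0" --pt "-496 100 26 0 0 64 0" --pt "-496 100 26 0 0 64 0" --pt "-496 100 26 0 0 64 0" --pt "-496 100 26 0 0 64 0" --pt "-496 100 26 0 0 64 0" --pt "-496 100 60 0 0 64 0" --pt "-496 100 95 0 0 64 0" --pt "-496 100 115 0 0 64 0" --pt "-496 100 121 0 0 64 0" --pt "-496 100 121 0 0 64 0"

```text
time_s: 47.47
position: [0.5082, -0.3613, 0.0411]
orientation: [-179.7, 0.4, 0.1]
wrist_force: [-0.1, 0.3, -0.0]
grip_width: 0.0113
gripper_force: 39.2
```

arm_command --pt "0 0 0 0 0 0 0" --pt "0 0 0 0 0 0 0.35" --pt "0 0 0 0 0 0 0.35" --pt "0 0 0 0 0 0 0.35" --pt "0 0 -40 0 0 0 0.35" --pt "0 0 -80 0 0 0 0.35" --pt "0 0 -160 0 0 0 0.35" --pt "0 0 -160 0 0 0 0.35" --pt "0 0 -160 0 0 0 0.35" --pt "0 -150 -160 0 0 0 0.1" --pt "0 -150 -160 0 0 0 0.1" --pt "0 -150 -160 0 0 0 0.1" --pt "0 -150 -160 0 0 0 0.1" --pt "0 -150 -160 0 0 0 0" --pt "0 -150 -160 0 0 0 0" --pt "0 -150 -160 0 0 0 0"

```text
time_s: 48.8
position: [0.5104, -0.2144, 0.2059]
orientation: [179.9, -0.0, 0.0]
wrist_force: [0.3, 0.3, -0.3]
grip_width: 0.0004
gripper_force: 0.0
```

Run:
```python
from h import *
print(cur()[0],r.state()['orientation'],r.state()['grip_width'])
t=shot('top'); spac(t); g=shot('side'); 
for f in (t,g): find(f,['case_in','lid_edge','tray','tray_mouth','spacer0'],.3)
cv2.imwrite('pics/c1.png',np.hstack([cv2.resize(t['pixels'][130:300,330:556],(400,300)),cv2.resize(g['pixels'][250:430,260:500],(400,300))])[:,:,::-1])
```

```text
[ 0.51035202 -0.21438531  0.20588407] [ 1.79905877e+02 -4.45853699e-02  3.53112556e-02] 0.00035444552645564833
spacer 0.57 [ 0.525  -0.4332] axis yaw 171.3 [10. 25.] (506, 217)
spacer 0.39 [ 0.5183 -0.4193] axis yaw 163.1 [10. 23.] (501, 219)
case_in 0.9 [ 0.5213 -0.3787  0.0074] [485 219]
lid_edge 0.87 [ 0.5107 -0.4528  0.1882] [542 214]
lid_edge 0.68 [0.6238 0.3825 0.1261] [163 175]
tray 0.81 [ 0.2283  0.2714 -0.0038] [222 344]
tray 0.79 [ 0.4913 -0.1426  0.0012] [389 233]
tray 0.61 [ 0.1608 -0.3255 -0.0011] [468 368]
tray_mouth 0.89 [0.1778 0.2886 0.0024] [215 366]
tray_mouth 0.87 [ 0.4876 -0.2005  0.0068] [413 234]
tray_mouth 0.77 [ 0.1842 -0.3791  0.0063] [491 358]
tray_mouth 0.72 [ 0.7034  0.2224 -0.0053] [241 152]
spacer0 0.59 [ 0.5236 -0.4155  0.0092] [500 218]
spacer0 0.52 [ 0.5268 -0.4358  0.0173] [509 216]
spacer0 0.46 [ 0.4891 -0.4341  0.0171] [509 231]
spacer0 0.42 [ 0.4908 -0.4032  0.0066] [495 231]
case_in 0.66 [ 0.5214 -0.3724  0.0055] [365 396]
lid_edge 0.83 [ 0.5101 -0.4509  0.1848] [376 391]
tray 0.77 [ 0.4877 -0.1416  0.0056] [332 323]
tray 0.75 [0.2272 0.2736 0.0006] [225 232]
tray 0.61 [ 0.1612 -0.3257 -0.0016] [218 407]
tray 0.32 [ 0.521  -0.3743  0.0047] [365 397]
tray_mouth 0.7 [ 0.4881 -0.1967  0.0066] [337 339]
tray_mouth 0.6 [0.1763 0.2931 0.0033] [209 229]
```

View pics/c1.png

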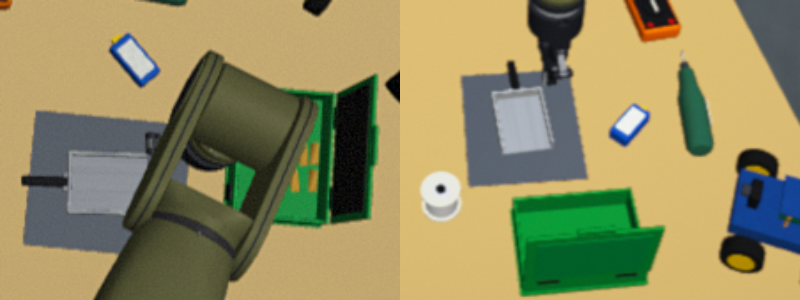

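Run:
```python
from h import *
D=down(0); x=.497
plan([([x,-.30,.32],D,0,0),([x,-.505,.32],D,0,1),([x,-.505,.165],D,0,2)])
p,R0=cur(); print(p)
print([ [float(v) for v in np.round(R0.inv().apply(np.array([x,-.457+.108*np.cos(a)-.006*np.sin(a),.0555+.108*np.sin(a)+.006*np.cos(a)])-np.array([x,-.505,.165]))*1000,0)] for a in np.radians([105,98,91,84,76,68,60,52,44,36,28,20,13,6,0])])
```

```text
4 x [-13.1, 86.1, -114.9, 0.0, 0.0, 0.0, 0]
7 x [-13.2, 291.1, -114.8, 0.0, 0.0, 0.0, 0]
6 x [-13.1, 291.0, 40.2, 0.0, 0.0, 0.0, 0]
[ 0.51002559 -0.21393243  0.20505054]
[[0.0, -14.0, 7.0], [0.0, -27.0, 3.0], [0.0, -40.0, 2.0], [0.0, -53.0, 1.0], [0.0, -68.0, 3.0], [0.0, -83.0, 7.0], [0.0, -97.0, 13.0], [0.0, -110.0, 21.0], [0.0, -122.0, 30.0], [0.0, -132.0, 41.0], [0.0, -141.0, 53.0], [0.0, -147.0, 67.0], [0.0, -152.0, 79.0], [0.0, -155.0, 92.0], [0.0, -156.0, 103.0]]
```

arm_command --pt "-13 86 -115 0 0 0 0" --pt "-13 86 -115 0 0 0 0" --pt "-13 86 -115 0 0 0 0" --pt "-13 86 -115 0 0 0 0" --pt "-13 291 -115 0 0 0 0" --pt "-13 291 -115 0 0 0 0" --pt "-13 291 -115 0 0 0 0" --pt "-13 291 -115 0 0 0 0" --pt "-13 291 -115 0 0 0 0" --pt "-13 291 -115 0 0 0 0" --pt "-13 291 -115 0 0 0 0" --pt "-13 291 -115 0 0 0 0" --pt "-13 291 -70 0 0 0 0" --pt "-13 291 -30 0 0 0 0" --pt "-13 291 10 0 0 0 0" --pt "-13 291 40 0 0 0 0" --pt "-13 291 40 0 0 0 0" --pt "-13 291 40 0 0 0 0" --pt "-13 291 40 0 0 0 0"

```text
time_s: 51.03
position: [0.4985, -0.5052, 0.1687]
orientation: [179.8, -0.1, 0.1]
wrist_force: [-0.0, 1.2, 1.0]
grip_width: -0.0
gripper_force: 0.0
```

arm_command --pt "0 -14 5 0 0 0 0" --pt "0 -27 3 0 0 0 0" --pt "0 -40 2 0 0 0 0" --pt "0 -53 1 0 0 0 0" --pt "0 -68 3 0 0 0 0" --pt "0 -83 7 0 0 0 0" --pt "0 -97 13 0 0 0 0" --pt "0 -110 21 0 0 0 0" --pt "0 -122 30 0 0 0 0" --pt "0 -132 41 0 0 0 0" --pt "0 -141 53 0 0 0 0" --pt "0 -147 67 0 0 0 0" --pt "0 -152 79 0 0 0 0" --pt "0 -155 92 0 0 0 0" --pt "0 -156 101 0 0 0 0" --pt "0 -156 104 0 0 0 0" --pt "0 -156 106 0 0 0 0" --pt "0 -156 107 0 0 0 0" --pt "0 -156 107 0 0 0 0"

```text
time_s: 52.62
position: [0.4965, -0.3482, 0.0612]
orientation: [-179.8, 0.2, 0.0]
wrist_force: [-10.7, 10.6, 23.2]
grip_width: 0.0
gripper_force: 11.8
```

Run:
```python
from h import *
s=r.state(); print(s['position'],s['orientation'],s['wrist_force'])
t=shot('top'); g=shot('side')
for f in (t,g): find(f,['lid_edge'],.4)
```

```text
[ 0.49652794 -0.34816623  0.06118504] [-1.79803455e+02  2.32532143e-01  9.07649930e-03] [-10.65452612  10.55836498  23.15277154]
lid_edge 0.74 [ 0.5272 -0.3138  0.0615] [464 215]
lid_edge 0.81 [ 0.524  -0.3137  0.0596] [362 364]
```

arm_command --pt "0 0 -10 0 0 0 0" --pt "0 0 -40 0 0 0 0" --pt "0 0 -80 0 0 0 0" --pt "0 0 -120 0 0 0 0" --pt "0 0 -200 0 0 0 0" --pt "-60 0 -240 0 0 0 0" --pt "-60 60 -240 0 0 0 0" --pt "-60 60 -240 0 0 0 0" --pt "-60 60 -240 0 0 0 0" --pt "-60 60 -240 0 0 0 0" --pt "-60 60 -240 0 0 0 0"

```text
time_s: 53.73
position: [0.4369, -0.4087, 0.2967]
orientation: [-179.9, 0.1, -0.0]
wrist_force: [0.1, -0.1, 0.2]
grip_width: -0.0004
gripper_force: 0.0
```

Run:
```python
from h import *
print(cur()[0])
t=shot('top','e.png'); g=shot('side')
for f in (t,g): find(f,['lid_edge','tray','tray_mouth','mat_mid','spanner_large','spanner_small','spanner_adj','multimeter','battery','solder_reel','cutters','rotary_tool'],.5)
cv2.imwrite('pics/e.png',np.hstack([cv2.resize(t['pixels'],(400,300)),cv2.resize(g['pixels'][120:440,180:500],(400,300))])[:,:,::-1])
```

```text
[ 0.43691474 -0.40874014  0.29665398]
lid_edge 0.69 [ 0.5242 -0.316   0.0657] [465 216]
tray 0.74 [ 0.2249  0.2727 -0.0028] [222 346]
tray 0.67 [ 0.4911 -0.1442  0.0014] [390 233]
tray_mouth 0.81 [0.1746 0.2907 0.0014] [214 367]
tray_mouth 0.75 [ 0.485  -0.2001  0.0051] [413 235]
spanner_large 0.63 [0.5207 0.5064 0.1248] [109 221]
spanner_small 0.76 [0.5718 0.4413 0.1228] [138 198]
spanner_adj 0.63 [0.6242 0.3795 0.1261] [165 175]
multimeter 0.7 [ 0.778   0.0519 -0.0013] [308 122]
battery 0.56 [ 0.6589 -0.1857 -0.0009] [404 166]
solder_reel 0.63 [ 0.338  -0.2659  0.0004] [441 295]
cutters 0.69 [ 0.7028  0.2238 -0.0065] [240 153]
rotary_tool 0.84 [ 0.767  -0.1972  0.0036] [408 123]
lid_edge 0.81 [ 0.5257 -0.3124  0.061 ] [363 363]
tray 0.8 [0.2269 0.2718 0.0007] [225 232]
tray 0.76 [ 0.1611 -0.3236  0.0008] [218 406]
tray_mouth 0.75 [ 0.4839 -0.2009  0.0037] [335 341]
tray_mouth 0.62 [ 0.1852 -0.3724  0.0038] [230 422]
tray_mouth 0.62 [ 0.6629 -0.1852 -0.0011] [397 327]
tray_mouth 0.56 [0.1792 0.2935 0.0075] [210 228]
spanner_large 0.74 [ 0.3354 -0.2642 -0.002 ] [285 373]
spanner_small 0.65 [0.5772 0.4443 0.1195] [321 158]
spanner_adj 0.58 [0.623  0.3872 0.1219] [338 166]
spanner_adj 0.58 [ 0.5233 -0.3118  0.0649] [362 363]
multimeter 0.57 [0.7736 0.0534 0.0011] [408 257]
battery 0.84 [ 0.6633 -0.185  -0.0029] [397 327]
battery 0.53 [ 0.4869 -0.138   0.0073] [331 321]
solder_reel 0.71 [ 0.3329 -0.2646 -0.0008] [284 373]
cutters 0.57 [ 0.7062  0.2245 -0.0008] [372 223]
rotary_tool 0.65 [0.6219 0.3842 0.1208] [338 167]
rotary_tool 0.61 [ 7.702e-01 -1.946e-01 -5.000e-04] [435 323]
rotary_tool 0.56 [ 0.489  -0.1389  0.0075] [332 321]
```

View pics/e.png

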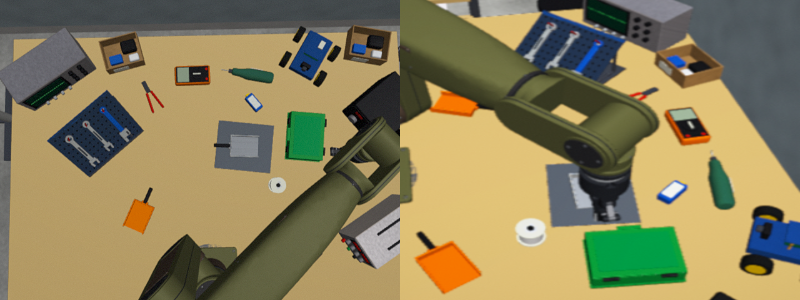

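The final picture shows the lid shut, the tray empty on the mat, all three spanners on their pegs and the bystanders where they were.

```bash
python3 -c "
from rig import r
print(r.hand_in())"
```

```text
the job is handed in; nothing more can be done
None
```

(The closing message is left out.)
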